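# Close the coffee box: hook the lid under its rail, lower it and fold the flap over it

### The arm

A 6-joint arm with a two-finger parallel gripper is mounted at the origin on the work surface. World frame = base frame: x ahead of the robot, y to its left, z up, the work surface at z = 0. Lengths are in m, angles in rad, forces in N, time in s.
With the tool pointing down it reaches from about 0.325 to 0.85 m from the base axis. Payload 4.4 kg.
Tool frame: the origin (TCP) lies midway between the tips of the shut fingers; the grasp point (between the pads) lies 19 mm behind it; z points along the fingers, x is the direction in which the jaws open and shut, and the axes are right-handed (so a half turn about z gives the same grasp; the last joint's range is limited). The gripper opens to 94 mm and grips with 3 to 60 N. Pads are 16 mm wide; open, the fingers measure 119 mm over their backs; the gripper's body (75 mm by 177 mm) begins 78 mm behind the grasp point.
Start: joints at [-1.363, 0.207, 1.542, -0, 1.393, -0.15], TCP at [0.202, -0.538, 0.183] pointing down, gripper open.
Joint ranges: [-2.73, 2.73], [-0.86, 2.22], [0.23, 2.46], [-1.11, 4.25], [0.08, 2.63], [-2.82, 2.82]. Speed limits (rad/s): [2.79, 2.79, 3.14, 3.14, 3.14, 3.14].

### API

Orientations are given as a 3x3 rotation matrix whose columns are the frame's x, y, z axes.
In Python, from workcell import telemetry, viewer, workorder gives the robot as it stands. The module is installed in compiled form; this text tells all that it offers.
- The arm moves only by the shell command python3 -m creep 'ROWS' [FORCE]. ROWS is JSON, one flat list of numbers, 7 for each row, row after row: the shift along the world's x, y, z in m, then the turn, a rotation vector about the world's x, y, z in rad, then the gripper command: -1 is fully open, 1 is shut, values between are in proportion. In form: [tx, ty, tz, rx, ry, rz, fingers, tx, ty, tz, rx, ry, rz, fingers, ...]. A call has 1 to 20 rows; each row is the pose to reach, as a shift and turn from the pose commanded when the call began; what a row does not reach only later rows make up. A row lasts 1/8 s, in which the tool goes at most 62.5 mm and 10.7 degrees, less where a joint would pass 70% of its speed; a pose out of reach is approached as far as the arm can. A call with a gripper value outside its range is refused whole. The fingers move at their own pace and stop on an object; FORCE is the grip in N (left out, the last holds). Time passes only in rows, so rows that repeat a pose let the fingers close. It gives the time, the measured TCP pose, the force and the opening at its end, in the units of the state.
- telemetry.get_state(): the state, without advancing time (a new reading comes with each control period).
- viewer.grab_frame(name): name is "scene" or "top" or "wrist"; returns a dict with "img" (420x560x3 uint8, red, green, blue), "fx", "fy", "cx", "cy" (pixels), "cam_to_world" (4x4, takes a point from camera to world coordinates). Camera axes: x right, y down, z forward; pixel columns grow to the right and rows downward; lengths in m; the calibration is good to about 2 mm. A picture is of the moment at which its call begins. There is no depth.
- workorder.close_job(): hands the job in, once; it reports no verdict.
The state is a dict: "clock": time; "joint_positions": joint angles; "joint_vel": joint speeds; "effort": joint torques, N m; "ee_pos": TCP position; "tcp_rot": TCP orientation; "contact_force": force on the tool from outside, world axes, zero at the start; "ft_torque": the same for the moment, N m; "opening": opening from 0.0 (shut) to 1.0 (fully open).
Only numpy, scipy, OpenCV 4.12 (cv2) and the standard library are available. Lean on these libraries where they do the work, as an engineer would, in place of code of your own. Each camera call takes 0.05 s, during which the arm holds its last target.

### The job

Close up the wooden coffee box. Take the loose lid from the books, slip its dark end under the fixed dark rail of the box with its other end held up, and lower it - do not let it drop - until it lies flat on its runners; then fold the hinged flap all the way down over its free end. Leave the books, the kettle, the carafe and the cups where they stand, upright, and take the robot's hand away.

Things in the scene. Friction and masses are not known exactly. Their poses are not given: they have to be found in the camera images.
- box: Empty open-topped pale wooden box, fixed: 184 mm (x) by 147 (y) by 89 high. Origin on the table, midway in y, 88 mm from the outer face of the rail end, 96 from that of the flap end; +x from the rail end (nearer the robot) to the flap end, z up. Inside: x -78 to +78 mm, 127 mm wide (3.5 mm spare on each side of the lid); side walls 10 thick, tops at z 81; floor at z 8.
- rail_lip (a point): Middle of the lower inner edge of the fixed dark rail (box frame x -62, y 0, z 81 mm). The rail is 8 mm thick (top at z 89), runs across the whole width and overhangs the inside of the box by 16 mm, from x -78 to -62: the lid's dark end goes under it.
- runner (a point): Midpoint between the near ends of the two runners that carry the lid (box frame x -33, y 0, z 70 mm). Each runner is 8 mm wide, lies along a side wall from x -33 to x +78, top at z 70. From x -33 back under the rail there is no runner, so the dark end may dip there while the lid is tilted. Lid home: underside at z 70, dark edge anywhere from x -78 to -72, its top 3 mm below rail and flap.
- flap (a joint): Wooden flap hinged at the box's far end, rad: 0 = shut, level over the box's end (z 81 to 89 mm, x +24 to +88); opens up and away from the rail; 1.57 = upright, stop at 1.65. Stiff hinge: it stays where it is left (1 to 1.5 N at its free edge moves it). 147 mm wide, 64 from hinge to free edge, 8 thick.
- flap_hinge (a point): Middle of the flap's hinge line, which runs along the box's y (box frame x +88, z 89 mm: the flap's upper face when shut, its far face when it stands upright). Brass leaves.
- flap_edge (a point): Middle of the flap's free edge (mid-thickness): moves with the flap, 64 mm from the hinge line.
- lid: Loose wooden board 150 mm (x) by 120 (y) by 8 thick, 170 g, with a dark end (22 mm, at -x) and a dark pull on top. Origin: centre of underside; z out of its upper face. Pull: bar along y, x -29 to -9, y -35 to +35, z 8 to 40 mm; pinch it across its 20 mm. At the start it leans at 30 degrees on the top near edge of the books, dark end down on the table towards the robot, upper face up.
- lid_tongue (a point): Middle of the lower edge of the lid's dark end (lid frame x -75, y 0, z 0 mm).
- lid_pull (a point): Middle of the top of the pull (lid frame x -19, y 0, z 40 mm).
- books: Stack of three hardback books, about 170 mm (x) by 240 (y) by 70 high, 1.9 kg, loose. Origin: centre of its underside. Stands left or right of the box.
- turntable: Round bamboo turntable, 320 mm in diameter, 26 mm high, turns stiffly. Origin: centre, on the table. Stands on the other side of the box from the books.
- kettle: Black steel gooseneck kettle on the turntable, base 140 mm in diameter, 120 high; origin: centre of its base; spout to +x, reaching 134 mm, handle to -x, reaching 114 mm.
- carafe: Glass carafe with a white ceramic dripper on it (one piece), 112 mm wide, 181 high, on the turntable; origin: centre of its base; handles to +y, reaching 81 mm.
- cup1: White espresso cup with a small handle to +y, 62 mm wide, 55 high, on the turntable; origin: centre of its base.
- cup2: Second cup, the same.
Mind the look-alikes: they are no part of the job. Leave any red or yellow look-alike of the cup2 alone. Several things have the shape of the lid; the one meant has the colours described above.

How it is judged:
By the outcome, as a careful person would: the job done as asked, in the order asked, and still so for the second after the job is handed in, with the robot touching nothing.
It also fails if it takes over 70 s, if anything falls off the work surface, if the arm or the gripper's body presses on something with over 40 N, if the wrist force passes 120 N, or if a joint passes its speed limit or range.

## Working session

There is one attempt and no reset: what is moved stays moved. The work goes in short steps, Python scripts to look and compute and a shell command to move; the robot and the scene stay as the last step left them, time stands still between calls to the robot, and variables do not carry over. Pictures are saved under pics/ and viewed, and the job is handed in when it is done.

```bash
mkdir -p pics; cat > h.py <<'E'
import numpy as np, cv2, sys
from workcell import telemetry, viewer
def grab(name,tag):
    f=viewer.grab_frame(name); cv2.imwrite(f'pics/{tag}.png',f['img'][:,:,::-1]); np.savez(f'pics/{tag}.npz',**{k:np.array(v) for k,v in f.items()}); return f
def load(tag): return dict(np.load(f'pics/{tag}.npz'))
def ray(f,u,v):
    T=f['cam_to_world']; d=T[:3,:3]@np.array([(u-f['cx'])/f['fx'],(v-f['cy'])/f['fy'],1]); return T[:3,3],d
def onz(f,u,v,z):
    o,d=ray(f,u,v); return o+d*(z-o[2])/d[2]
def proj(f,p):
    T=f['cam_to_world']; q=T[:3,:3].T@(np.array(p)-T[:3,3]); return np.array([f['fx']*q[0]/q[2]+f['cx'],f['fy']*q[1]/q[2]+f['cy']])
def tri(f1,p1,f2,p2):
    o1,d1=ray(f1,*p1);o2,d2=ray(f2,*p2)
    A=np.stack([d1,-d2],1);s=np.linalg.lstsq(A,o2-o1,rcond=None)[0]
    a=o1+d1*s[0];b=o2+d2*s[1]; return (a+b)/2,np.linalg.norm(a-b)
def st():
    s=telemetry.get_state(); 
    for k in ('clock','joint_positions','ee_pos','tcp_rot','contact_force','opening'): print(k,np.round(s[k],4).tolist())
E
python3 - <<'E'
from h import *
for n in ('scene','top','wrist'): 
    f=grab(n,n+'0'); print(n,f['fx'],f['cx'],f['cy'],np.round(f['cam_to_world'],3).tolist())
st()
E
```

```text
scene 519.7705182513894 281.06866246255845 206.78900696017874 [[-0.806, 0.469, -0.361, 1.006], [0.591, 0.627, -0.507, 0.712], [-0.012, -0.622, -0.783, 1.171], [0.0, 0.0, 0.0, 1.0]]
top 523.4860124767143 280.7245416216623 205.77658546070631 [[-0.014, -0.976, 0.218, 0.189], [-1.0, 0.014, 0.003, 0.013], [-0.006, -0.218, -0.976, 1.64], [0.0, 0.0, 0.0, 1.0]]
wrist 333.0750647256637 274.3300653918616 208.5654914386799 [[0.352, -0.903, -0.248, 0.274], [-0.936, -0.34, -0.09, -0.512], [-0.003, 0.264, -0.964, 0.383], [0.0, 0.0, 0.0, 1.0]]
clock 0.15
joint_positions [-1.3625, 0.2073, 1.5426, -0.0, 1.3935, -0.1505]
ee_pos [0.2017, -0.5377, 0.1823]
tcp_rot [[0.3511, -0.9363, -0.0004], [-0.9363, -0.3511, 0.0017], [-0.0018, -0.0002, -1.0]]
contact_force [-0.4527, -0.0471, 0.4105]
opening 1.0047
```

View pics/scene0.png

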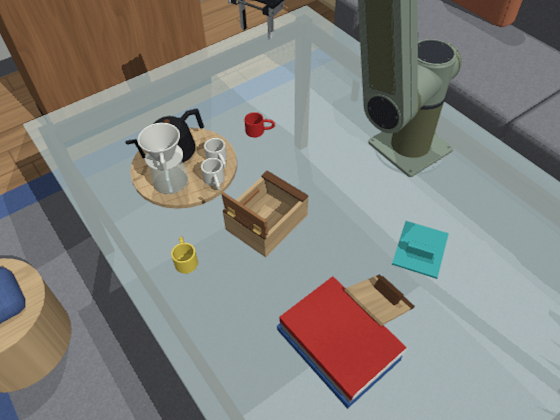

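View pics/top0.png

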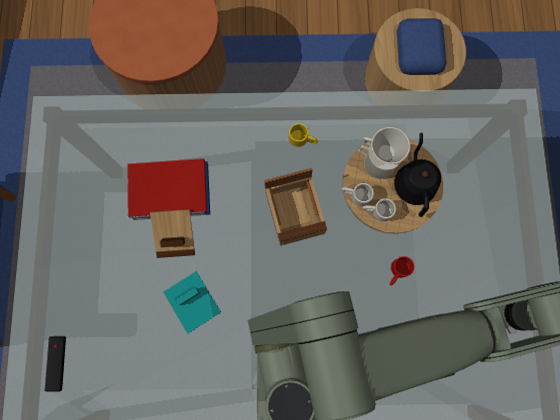

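View pics/wrist0.png

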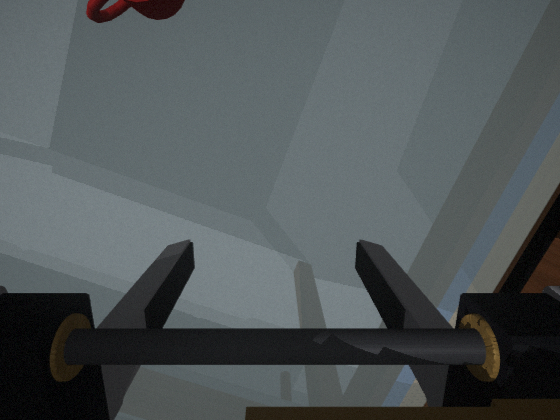

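The lid (pale, dark end and pull) leans on the red book at top (172,232). The box is at top (295,208) with its flap upright at the far end. The teal, red and yellow things are look-alikes. I'll zoom in for corners.

```bash
python3 - <<'E'
from h import *
a=cv2.imread('pics/top0.png'); b=cv2.imread('pics/scene0.png')
cv2.imwrite('pics/z1.png',cv2.resize(a[160:255,255:335],None,fx=6,fy=6,interpolation=cv2.INTER_CUBIC))
cv2.imwrite('pics/z2.png',cv2.resize(a[180:270,120:220],None,fx=6,fy=6,interpolation=cv2.INTER_CUBIC))
cv2.imwrite('pics/z3.png',cv2.resize(b[165:260,210:320],None,fx=6,fy=6,interpolation=cv2.INTER_CUBIC))
cv2.imwrite('pics/z4.png',cv2.resize(b[265:355,325:425],None,fx=6,fy=6,interpolation=cv2.INTER_CUBIC))
E
```

```text
(no output)
```

View pics/z1.png

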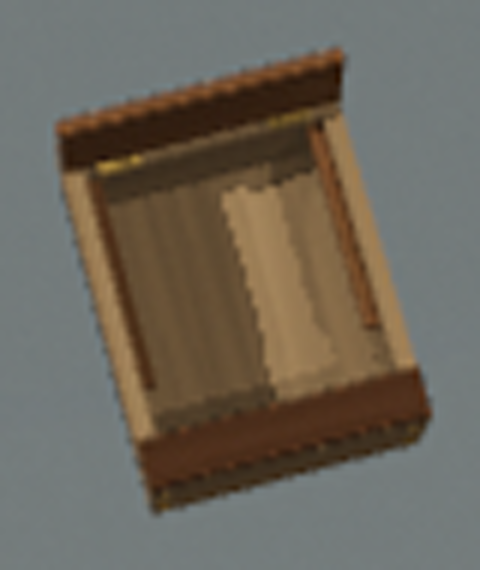

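View pics/z2.png

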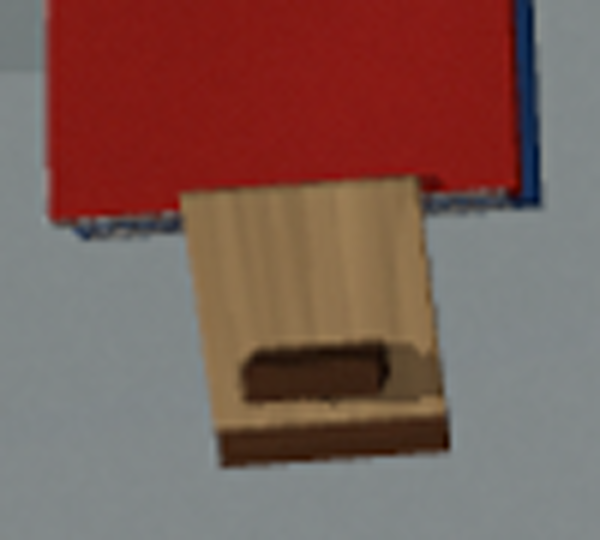

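View pics/z3.png

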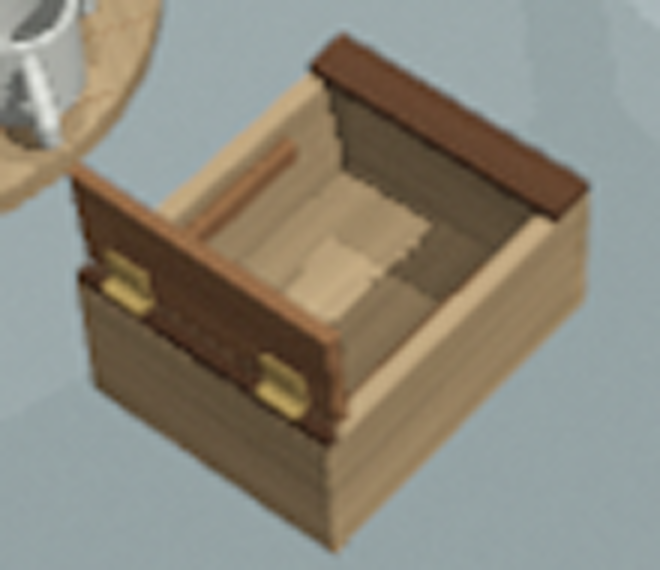

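View pics/z4.png

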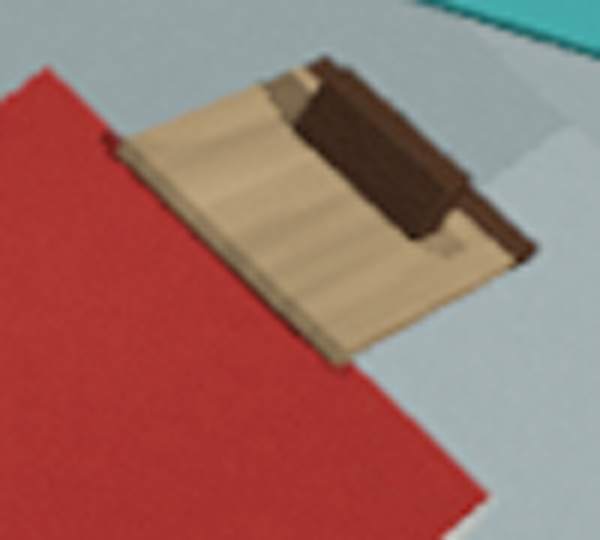

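```bash
python3 - <<'E'
from h import *
T=load('top0');S=load('scene0')
def z(c,p): return ((p[0]+.5)/6-.5+c[0],(p[1]+.5)/6-.5+c[1])
z1=lambda *p:z((255,160),p);z2=lambda *p:z((120,180),p);z3=lambda *p:z((210,165),p);z4=lambda *p:z((325,265),p)
P={}
for n,a,b in [('rail inL',z1(138,440),z3(557,220)),('rail inR',z1(416,368),z3(310,68)),('rail outL',z1(150,487),z3(590,188)),('rail outR',z1(430,413),z3(345,34)),
 ('flap topL',z1(58,124),z3(336,345)),('flap topR',z1(340,50),z3(72,172)),
 ('lid upL',z2(182,193),z4(338,352)),('lid upR',z2(418,177),z4(122,140)),('lid dnL',z2(222,466),z4(537,247)),
 ]:
    p,e=tri(T,a,S,b);P[n]=p;print(n,np.round(p*1000,1),round(e*1000,1))
for k in('rail inL','rail inR','rail outL','rail outR'):
    a={'rail inL':(138,440),'rail inR':(416,368),'rail outL':(150,487),'rail outR':(430,413)}[k]; b={'rail inL':(557,220),'rail inR':(310,68),'rail outL':(590,188),'rail outR':(345,34)}[k]
    print(k,np.round(onz(T,*z1(*a),.089)*1000,1),np.round(onz(S,*z3(*b),.089)*1000,1))
E
```

```text
rail inL [451.   28.7  87.7] 2.1
rail inR [ 486.4 -112.2   87. ] 0.3
rail outL [427.4  22.8  87.3] 1.6
rail outR [ 462.5 -118.    89.8] 0.9
flap topL [596.9  66.1 151.8] 4.2
flap topR [633.5 -74.3 153. ] 0.7
lid upL [523.5 415.1  84. ] 1.0
lid upR [529.6 296.4  83. ] 0.8
lid dnL [393.1 408.3   9.5] 0.9
rail inL [451.5  27.9  89. ] [451.   30.3  89. ]
rail inR [ 486.1 -112.1   89. ] [ 487.3 -110.6   89. ]
rail outL [427.7  22.2  89. ] [427.8  24.6  89. ]
rail outR [ 463.  -118.4   89. ] [ 461.8 -118.3   89. ]
```

Both views agree to about 2 mm. The box yaw is about 14.35° with its origin at (529.5,-26.1) mm. The lid yaw is about 3° with a 30° tilt. Next I work out the grasp pose.

```bash
cat >> h.py <<'E'
from scipy.spatial.transform import Rotation as Ro
def lidR(yaw,tilt): return (Ro.from_euler('z',yaw,degrees=True)*Ro.from_euler('y',-tilt,degrees=True)).as_matrix()
def toolR(L): return np.stack([L[:,0],-L[:,1],-L[:,2]],1)
def delta(p,R,p0=None,R0=None):
    s=telemetry.get_state(); p0=np.array(s['ee_pos']) if p0 is None else p0; R0=np.array(s['tcp_rot']) if R0 is None else R0
    return np.round(np.array(p)-p0,4).tolist(),np.round(Ro.from_matrix(R@R0.T).as_rotvec(),4).tolist()
E
python3 - <<'E'
from h import *
L=lidR(3,30);o=np.array([.4656,.3526,.0385]); f=load('top0')
for zz in (.1,.013):
    p=o+L@[-.019,0,zz];print(p.round(4),delta(p,toolR(L)))
print(delta([.45,.3,.3],toolR(lidR(3,0))))
E
```

```text
[0.3992 0.3491 0.1156] ([0.1975, 0.8869, -0.0666], [-0.3077, -0.4694, 1.2335])
[0.4427 0.3514 0.0403] ([0.2409, 0.8891, -0.142], [-0.3077, -0.4694, 1.2335])
([0.2483, 0.8377, 0.1177], [-0.0012, -0.0014, 1.2644])
```

```bash
python3 -m creep '[0.05,0.03,0.06,0,0,0,0, 0.1,0.08,0.12,0,0,0.1,0, 0.15,0.12,0.15,0,0,0.2,0, 0.19,0.17,0.15,0,0,0.3,0, 0.22,0.22,0.15,0,0,0.4,0, 0.24,0.28,0.15,0,0,0.5,0, 0.25,0.34,0.15,0,0,0.6,0, 0.25,0.4,0.15,0,0,0.7,0, 0.25,0.46,0.15,0,0,0.8,0, 0.25,0.52,0.15,0,0,0.9,0, 0.25,0.58,0.15,0,0,1.0,0, 0.25,0.64,0.15,0,0,1.1,0, 0.24,0.7,0.15,0,0,1.2,0, 0.23,0.76,0.14,0,0,1.26,0, 0.21,0.82,0.12,0,0,1.26,0, 0.2,0.87,0.1,0,0,1.26,0, 0.2,0.88,0.1,0,0,1.26,0]'
python3 - <<'E'
from h import *
L=lidR(3,30);o=np.array([.4656,.3526,.0385]); st()
for zz in (.1,.013):
    p=o+L@[-.019,0,zz];print(p.round(4),delta(p,toolR(L)))
E
```

```text
clock: 2.28
ee_pos: [0.3997, 0.3436, 0.2811]
tcp_rot: [[0.999, 0.051, -0.003], [0.051, -0.999, -0.001], [-0.003, 0.001, -1.0]]
contact_force: [0.2, -0.2, -0.5]
opening: 0.5
clock 2.275
joint_positions [0.5457, 0.0465, 1.52, 0.0003, 1.5783, 0.4946]
ee_pos [0.3997, 0.3436, 0.2811]
tcp_rot [[0.9987, 0.0511, -0.0029], [0.0511, -0.9987, -0.0014], [-0.003, 0.0012, -1.0]]
contact_force [0.2001, -0.2275, -0.489]
opening 0.5005
[0.3992 0.3491 0.1156] ([-0.0004, 0.0055, -0.1655], [0.0284, -0.5258, 0.0015])
[0.4427 0.3514 0.0403] ([0.043, 0.0078, -0.2409], [0.0284, -0.5258, 0.0015])
```

Tilt and go to the pre-grasp pose, then look.

```bash
python3 -m creep '[0,0.002,-0.02,0.005,-0.13,0,0, 0,0.003,-0.06,0.014,-0.26,0,0, 0,0.005,-0.1,0.02,-0.4,0,0, 0,0.005,-0.14,0.028,-0.525,0,0, 0,0.0055,-0.15,0.028,-0.525,0,0, 0,0.0055,-0.15,0.028,-0.525,0,0]'
python3 - <<'E'
from h import *
L=lidR(3,30);o=np.array([.4656,.3526,.0385]); st()
for zz in (.1,.013):
    p=o+L@[-.019,0,zz];print(p.round(4),delta(p,toolR(L)))
f=grab('wrist','w1');g=grab('scene','s1');t=grab('top','t1')
a=cv2.resize(g['img'][180:380,280:480,::-1],(400,400));b=cv2.resize(t['img'][150:350,100:300,::-1],(400,400))
cv2.imwrite('pics/c1.png',np.hstack([a,b]))
E
```

```text
clock: 3.02
ee_pos: [0.4033, 0.3481, 0.1345]
tcp_rot: [[0.864, 0.049, 0.501], [0.04, -0.999, 0.027], [0.502, -0.003, -0.865]]
contact_force: [0.7, 0.7, 1.8]
opening: 0.501
clock 3.025
joint_positions [0.7774, -0.0544, 2.0404, -0.4792, 0.8044, 1.0042]
ee_pos [0.4033, 0.3481, 0.1345]
tcp_rot [[0.8638, 0.0488, 0.5015], [0.0405, -0.9988, 0.0275], [0.5022, -0.0034, -0.8647]]
contact_force [0.7025, 0.746, 1.7617]
opening 0.501
[0.3992 0.3491 0.1156] ([-0.004, 0.001, -0.0189], [-0.0036, 0.0024, 0.0036])
[0.4427 0.3514 0.0403] ([0.0394, 0.0033, -0.0942], [-0.0036, 0.0024, 0.0036])
```

View pics/w1.png

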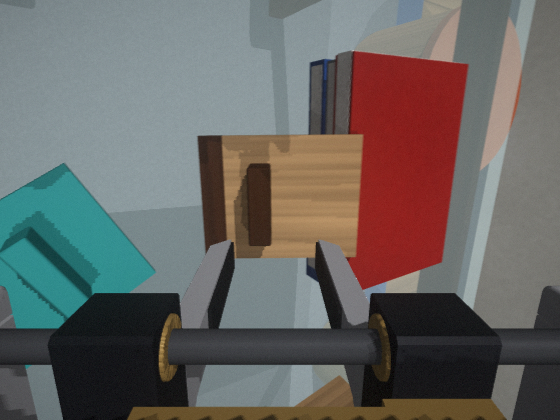

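View pics/c1.png

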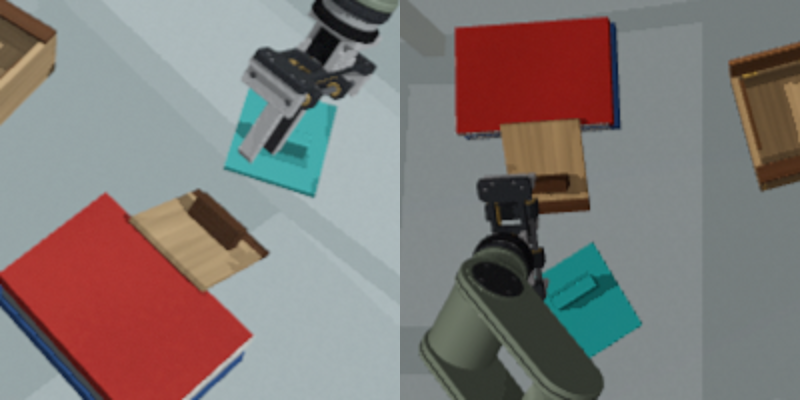

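The wrist view shows the pull squarely at (260,204), lined up between the fingers. I'll check its offset with the wrist rays.

```bash
python3 - <<'E'
from h import *
f=load('w1');s=telemetry.get_state();R=np.array(s['tcp_rot']);p=np.array(s['ee_pos'])
L=lidR(3,30);o=np.array([.4656,.3526,.0385])
def onl(u,v,z):
    c,d=ray(f,u,v);c=L.T@(c-o);d=L.T@d;return (c+d*(z-c[2])/d[2])*1000
for u,v in [(247,165),(271,163),(272,245),(249,245)]: print(onl(u,v,.04).round(1))
for u,v in [(198,136),(363,134),(358,258),(205,258)]: print(onl(u,v,.008).round(1))
print('tcp in lid',(L.T@(p-o)*1000).round(1))
E
```

```text
[-28.8  37.3  40. ]
[-8.9 38.8 40. ]
[ -8.5 -33.6  40. ]
[-28.9 -33.5  40. ]
[-74.9  59.3   8. ]
[74.1 60.4  8. ]
[ 77.  -60.5   8. ]
[-75.6 -59.6   8. ]
tcp in lid [ -2.5   0.  115.8]
```

```bash
python3 -m creep '[-0.002,0,-0.01,0,0,0,0, -0.002,0,-0.01,0,0,0,0,-0.002,0,-0.01,0,0,0,0]'
python3 - <<'E'
from h import *
L=lidR(3,30);o=np.array([.4656,.3526,.0385])
s=telemetry.get_state();p=np.array(s['ee_pos']); print('tcp in lid',(L.T@(p-o)*1000).round(1))
for zz in (.06,.013):
    p=o+L@[-.019,0,zz];print(p.round(4),delta(p,toolR(L)))
E
```

```text
clock: 3.55
ee_pos: [0.4001, 0.3471, 0.1232]
tcp_rot: [[0.864, 0.048, 0.501], [0.041, -0.999, 0.027], [0.502, -0.003, -0.865]]
contact_force: [-1.1, -1.1, -0.3]
opening: 0.497
tcp in lid [-14.6  -2.1 106.2]
[0.4192 0.3502 0.081 ] ([0.0191, 0.0031, -0.0422], [-0.0027, 0.0019, 0.0039])
[0.4427 0.3514 0.0403] ([0.0426, 0.0043, -0.0829], [-0.0027, 0.0019, 0.0039])
```

```bash
python3 -m creep '[0.009,0.002,-0.022,0,0,0.004,0, 0.019,0.003,-0.042,0,0,0.004,0, 0.029,0.004,-0.059,0,0,0.004,0, 0.036,0.004,-0.071,0,0,0.004,0, 0.041,0.004,-0.08,0,0,0.004,0, 0.041,0.004,-0.08,0,0,0.004,0, 0.041,0.004,-0.08,0,0,0.004,0]'
python3 - <<'E'
from h import *
L=lidR(3,30);o=np.array([.4656,.3526,.0385])
s=telemetry.get_state();p=np.array(s['ee_pos']); print('tcp in lid',(L.T@(p-o)*1000).round(1))
f=grab('wrist','w2')
E
```

```text
clock: 4.42
ee_pos: [0.4411, 0.3514, 0.0437]
tcp_rot: [[0.864, 0.053, 0.502], [0.044, -0.999, 0.029], [0.502, -0.003, -0.865]]
contact_force: [-0.2, 0.4, 0.0]
opening: 0.503
tcp in lid [-18.7   0.1  16.7]
```

View pics/w2.png

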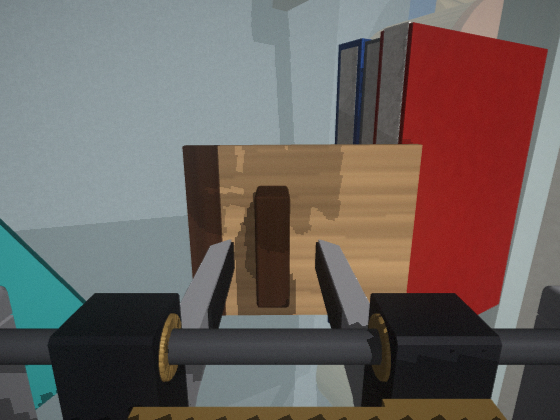

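The pull (column 273) is centred between the fingers. I'll go 4 mm deeper and close.

```bash
python3 -m creep '[0.002,0,-0.0035,0,0,0,0, 0.002,0,-0.0035,0,0,0,0, 0.002,0,-0.0035,0,0,0,0.5, 0.002,0,-0.0035,0,0,0,1, 0.002,0,-0.0035,0,0,0,1, 0.002,0,-0.0035,0,0,0,1, 0.002,0,-0.0035,0,0,0,1, 0.002,0,-0.0035,0,0,0,1]' 40
python3 - <<'E'
from h import *
L=lidR(3,30);o=np.array([.4656,.3526,.0385])
s=telemetry.get_state();p=np.array(s['ee_pos']); print('tcp in lid',(L.T@(p-o)*1000).round(1),s['contact_force'],s['opening']*94)
E
```

```text
clock: 5.48
ee_pos: [0.4427, 0.351, 0.0395]
tcp_rot: [[0.864, 0.053, 0.501], [0.044, -0.999, 0.029], [0.502, -0.002, -0.865]]
contact_force: [-0.9, -0.1, -0.5]
opening: 0.204
tcp in lid [-19.4  -0.4  12.3] [-0.88414012 -0.14984856 -0.49652946] 19.16110902583984
```

```bash
python3 -m creep '[-0.002,0,0.004,0,0,0,1, -0.006,0,0.012,0,0,0,1, -0.012,0,0.025,0,0,0,1, -0.018,0,0.045,0,0,0,1, -0.02,0,0.07,0,0,0,1, -0.02,0,0.1,0,0,0,1, -0.02,0,0.13,0,0,0,1, -0.02,0,0.15,0,0,0,1, -0.02,0,0.15,0,0,0,1]'
cat >> h.py <<'E'
BO=np.array([.5295,-.0261,0]);BY=14.35
def tcp_for(tx,tz,tilt,ty=0,G=np.array([-.0194,-.0004,.0123]),yaw=BY):
    # tongue at box (tx,ty,tz) mm
    B=Ro.from_euler('z',BY,degrees=True).as_matrix();L=lidR(yaw,tilt)
    t=BO+B@(np.array([tx,ty,tz])/1000); o=t-L@[-.075,0,0]
    return o+L@G,toolR(L)
E
python3 - <<'E'
from h import *
p,R=tcp_for(-55,130,30);print(p.round(4),delta(p,R)); grab('scene','s2')
E
```

```text
clock: 6.6
ee_pos: [0.4237, 0.3524, 0.193]
tcp_rot: [[0.862, 0.053, 0.505], [0.043, -0.999, 0.033], [0.506, -0.007, -0.863]]
contact_force: [-0.8, 0.4, -2.0]
opening: 0.203
[ 0.517  -0.0297  0.1685] ([0.0933, -0.3821, -0.0246], [-0.0076, 0.0054, 0.1973])
```

View pics/s2.png

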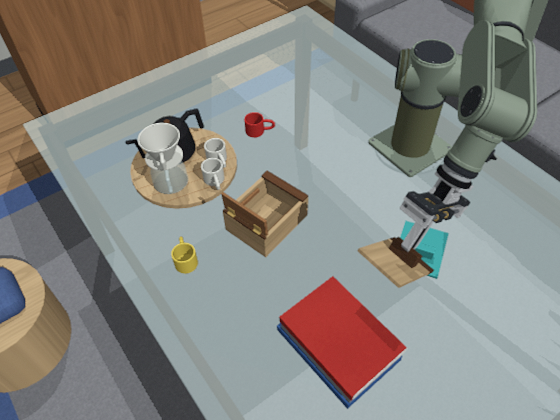

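The lid is firmly held and the books are undisturbed. I'll carry it to above the box.

```bash
python3 -m creep '[0.01,-0.02,0.01,0,0,0.02,1, 0.02,-0.06,0.02,0,0,0.04,1, 0.03,-0.11,0.02,0,0,0.06,1, 0.04,-0.16,0.02,0,0,0.08,1, 0.05,-0.21,0.02,0,0,0.1,1, 0.06,-0.26,0.02,0,0,0.13,1, 0.075,-0.31,0.02,0,0,0.16,1, 0.085,-0.35,0.02,-0.004,0.003,0.18,1, 0.092,-0.375,0.02,-0.007,0.005,0.197,1, 0.093,-0.382,0.02,-0.007,0.005,0.197,1, 0.093,-0.382,0.02,-0.007,0.005,0.197,1, 0.093,-0.382,0.02,-0.007,0.005,0.197,1, 0.093,-0.382,0.02,-0.007,0.005,0.197,1]'
python3 - <<'E'
from h import *
p,R=tcp_for(-55,170,30);print(p.round(4),delta(p,R))
g=grab('scene','s3');t=grab('top','t3');grab('wrist','w3')
a=cv2.resize(g['img'][130:270,200:340,::-1],(400,400),interpolation=cv2.INTER_CUBIC);b=cv2.resize(t['img'][140:260,240:360,::-1],(400,400),interpolation=cv2.INTER_CUBIC)
cv2.imwrite('pics/c3.png',np.hstack([a,b]))
E
```

```text
clock: 8.28
ee_pos: [0.5156, -0.0296, 0.2095]
tcp_rot: [[0.84, 0.249, 0.482], [0.218, -0.969, 0.121], [0.497, 0.003, -0.868]]
contact_force: [-0.2, 0.2, -1.1]
opening: 0.202
[ 0.517  -0.0297  0.2085] ([0.0014, -0.0001, -0.0011], [0.0043, -0.003, -0.0011])
```

View pics/c3.png

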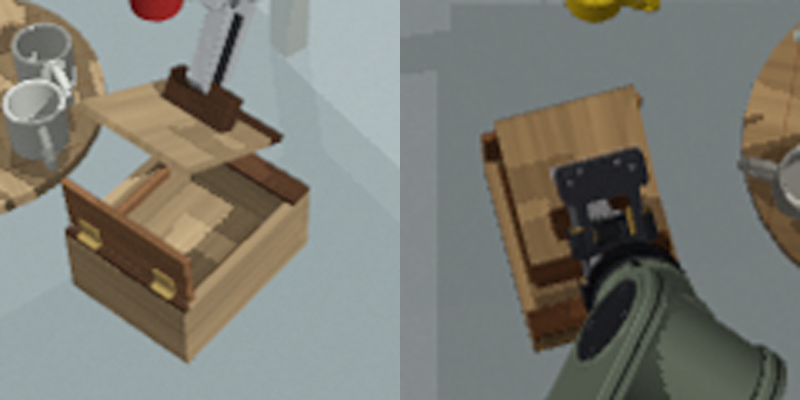

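View pics/w3.png

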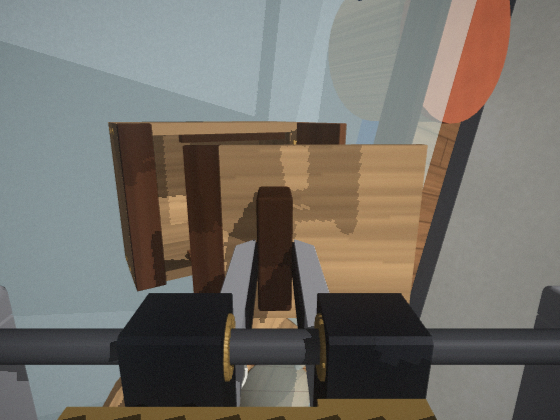

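I'll overlay the predicted box and lid points on the pictures to check the poses.

```bash
cat >> h.py <<'E'
def overlay(tag,crop,sc,L,o,lidpts=True):
    f=load(tag);im=f['img'][:,:,::-1].copy();x0,y0,w,h=crop
    im=cv2.resize(im[y0:y0+h,x0:x0+w],None,fx=sc,fy=sc,interpolation=cv2.INTER_CUBIC)
    B=Ro.from_euler('z',BY,degrees=True).as_matrix()
    def dr(P,c):
        u=proj(f,P);u=((u-[x0,y0]+.5)*sc-.5);cv2.drawMarker(im,tuple(int(round(q)) for q in u),c,cv2.MARKER_CROSS,9,1)
    for b in [(-88,73.5,89),(-88,-73.5,89),(-62,73.5,89),(-62,-73.5,89),(88,73.5,81),(88,-73.5,81),(-62,63.5,81),(-62,-63.5,81),(96,73.5,0),(88,-73.5,153),(88,73.5,153)]: dr(BO+B@np.array(b)/1000,(0,255,0))
    if lidpts:
        for l in [(-75,60,8),(-75,-60,8),(75,60,8),(75,-60,8),(75,60,0),(-29,35,40),(-29,-35,40),(-9,35,40),(-9,-35,40)]: dr(o+L@np.array(l)/1000,(255,255,0))
    return im
E
python3 - <<'E'
from h import *
s=telemetry.get_state();R=np.array(s['tcp_rot']);p=np.array(s['ee_pos']);L=np.stack([R[:,0],-R[:,1],-R[:,2]],1)
o=p-L@[-.0194,-.0004,.0123]
cv2.imwrite('pics/o1.png',overlay('s3',(210,150,110,120),5,L,o))
cv2.imwrite('pics/o2.png',overlay('t3',(255,155,90,100),6,L,o))
cv2.imwrite('pics/o3.png',overlay('w3',(80,90,400,240),2,L,o))
E
```

```text
(no output)
```

View pics/o1.png

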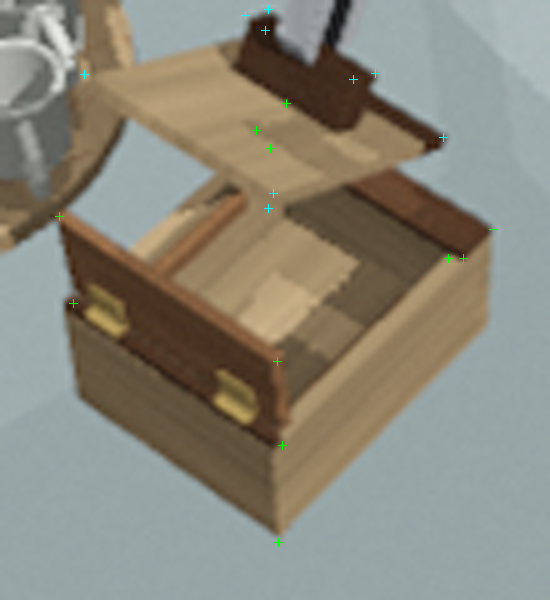

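View pics/o2.png

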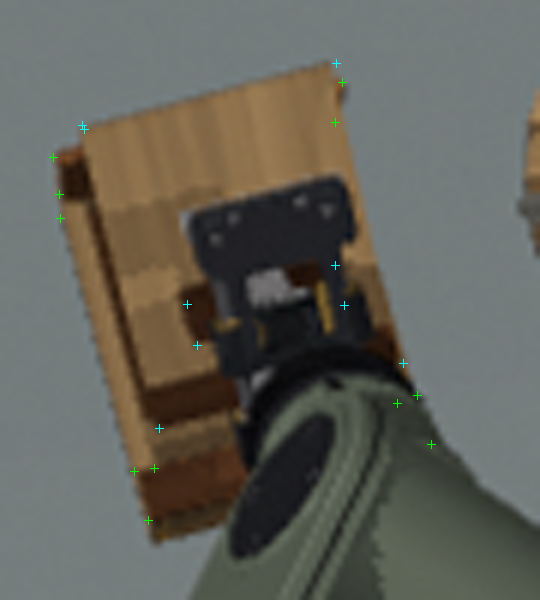

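View pics/o3.png

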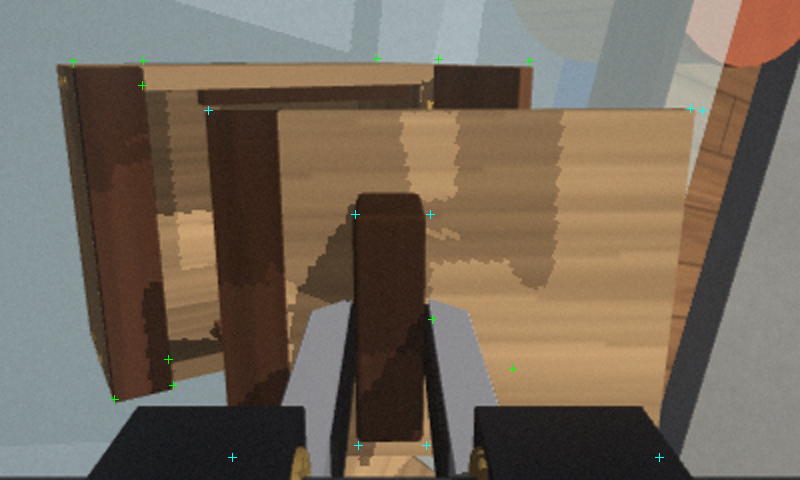

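```bash
python3 - <<'E'
from h import *
f=load('w3');B=Ro.from_euler('z',BY,degrees=True).as_matrix()
s=telemetry.get_state();R=np.array(s['tcp_rot']);p=np.array(s['ee_pos']);L=np.stack([R[:,0],-R[:,1],-R[:,2]],1);o=p-L@[-.0194,-.0004,.0123]
c=lambda x,y:((x+.5)/2-.5+80,(y+.5)/2-.5+90)
for n,q in [('inL -62,73.5',(142,66)),('outL -88,73.5',(75,67)),('inR -62,-73.5',(173,389)),('outR -88,-73.5',(115,402))]:
    print(n,((B.T@(onz(f,*c(*q),.089)-BO))*1000).round(1))
print('rail far edge flap +y',((B.T@(onz(f,*c(530,68),.153)-BO))*1000).round(1))
def onl(q,z):
    cc,d=ray(f,*c(*q));cc=L.T@(cc-o);d=L.T@d;return (cc+d*(z-cc[2])/d[2])*1000
for q in [(206,110),(693,109)]: print('lid',onl(q,.008).round(1))
for q in [(354,196),(424,196),(357,440),(426,440)]: print('pull',onl(q,.04).round(1))
# in box frame, lid corners
for l in [(-75,60,0),(75,60,0),(-75,-60,0),(75,-60,0)]: print((B.T@(o+L@np.array(l)/1000-BO)*1000).round(1))
E
```

```text
inL -62,73.5 [-62.6  71.3  89. ]
outL -88,73.5 [-87.7  71.   89. ]
inR -62,-73.5 [-62.2 -75.3  89. ]
outR -88,-73.5 [-87.7 -75.   89. ]
rail far edge flap +y [ 88.6  70.5 153. ]
lid [-75.6  60.    8. ]
lid [72.3 60.4  8. ]
pull [-29.2  40.   40. ]
pull [-10.7  40.   40. ]
pull [-29.4 -33.2  40. ]
pull [ -9.1 -33.2  40. ]
[-56.4  59.7 171.2]
[ 73.8  60.  245.8]
[-56.4 -60.3 171.7]
[ 73.8 -60.  246.2]
```

The views agree on x. The wrist camera puts the box about 2 mm further toward -y, so I'll aim at ty = -1 mm, go down to just above the box and compare again.

```bash
python3 - <<'E'
from h import *
p,R=tcp_for(-54,95,30,-1);print(p.round(4),delta(p,R))
E
```

```text
[ 0.5182 -0.0304  0.1335] ([0.0024, -0.0003, -0.0763], [0.0045, -0.0026, -0.0005])
```

```bash
python3 -m creep '[0.001,0,-0.02,0,0,0,1, 0.002,0,-0.045,0,0,0,1, 0.002,0,-0.065,0.004,-0.002,0,1, 0.002,0,-0.075,0.004,-0.002,0,1, 0.002,0,-0.075,0.004,-0.002,0,1, 0.002,0,-0.075,0.004,-0.002,0,1, 0.002,0,-0.075,0.004,-0.002,0,1]'
python3 - <<'E'
from h import *
g=grab('scene','s4');t=grab('top','t4');grab('wrist','w4')
s=telemetry.get_state();R=np.array(s['tcp_rot']);p=np.array(s['ee_pos']);L=np.stack([R[:,0],-R[:,1],-R[:,2]],1)
o=p-L@[-.0194,-.0004,.0123];B=Ro.from_euler('z',BY,degrees=True).as_matrix()
print('tongue',(B.T@(o+L@[-.075,0,0]-BO)*1000).round(1))
cv2.imwrite('pics/p1.png',overlay('s4',(210,150,110,110),5,L,o))
cv2.imwrite('pics/p3.png',overlay('w4',(80,80,400,240),2,L,o))
E
```

```text
clock: 9.3
ee_pos: [0.5187, -0.0313, 0.1359]
tcp_rot: [[0.839, 0.247, 0.485], [0.215, -0.969, 0.122], [0.501, 0.002, -0.866]]
contact_force: [0.2, 0.1, -1.9]
opening: 0.201
tongue [-54.1  -1.7  96.9]
```

View pics/p1.png

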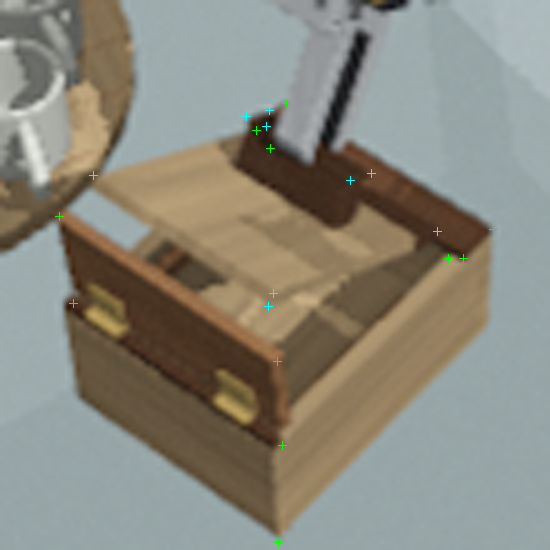

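View pics/p3.png

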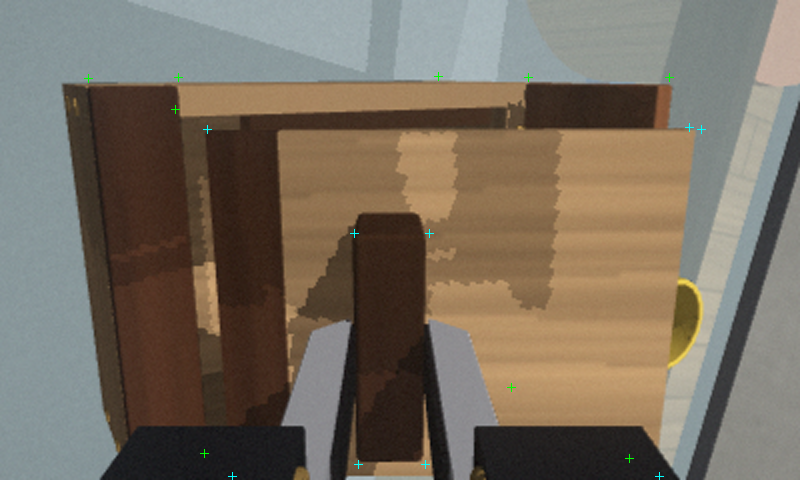

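```bash
python3 - <<'E'
from h import *
f=load('w4');B=Ro.from_euler('z',BY,degrees=True).as_matrix()
s=telemetry.get_state();R=np.array(s['tcp_rot']);p=np.array(s['ee_pos']);L=np.stack([R[:,0],-R[:,1],-R[:,2]],1);o=p-L@[-.0194,-.0004,.0123]
c=lambda x,y:((x+.5)/2-.5+80,(y+.5)/2-.5+80)
for n,q,z in [('inL -62,73.5',(178,85),.089),('outL -88,73.5',(90,85),.089),('wall inner 63.5',(182,116),.081),('wall in far 63.5',(500,107),.081),('flap ',(525,85),.089),('wall out far',(500,82),.081),('flaptop',(669,85),.153)]:
    print(n,((B.T@(onz(f,*c(*q),z)-BO))*1000).round(1))
def onl(q,z):
    cc,d=ray(f,*c(*q));cc=L.T@(cc-o);d=L.T@d;return (cc+d*(z-cc[2])/d[2])
for q in [(208,129),(694,128)]: a=onl(q,.008);print('lid',a*1000,(B.T@(o+L@a-BO)*1000).round(1))
E
```

```text
inL -62,73.5 [-62.3  71.2  89. ]
outL -88,73.5 [-87.8  71.4  89. ]
wall inner 63.5 [-60.   61.2  81. ]
wall in far 63.5 [73.5 61.  81. ]
flap  [79.8 70.2 89. ]
wall out far [73.  71.3 81. ]
flaptop [ 88.2  70.9 153. ]
lid [-74.77909486  60.02860128   8.        ] [-57.8  58.4 103.9]
lid [72.88019065 60.34767075  8.        ] [ 70.   58.7 177.7]
```

The wrist view consistently shows a gap of about 2.6 mm on the +y side, and the other cameras imply about 1.8 mm on the -y side, so y stays as it is. Now I'll lower the dark end past the rail.

```bash
python3 - <<'E'
from h import *
p,R=tcp_for(-55.5,75,30,-1.8);print(p.round(4),delta(p,R))
p,R=tcp_for(-55.5,57,30,-1.8);print(p.round(4),delta(p,R))
E
```

```text
[ 0.517  -0.0316  0.1135] ([-0.0014, -0.0005, -0.0219], [0.0009, 0.0003, 0.0007])
[ 0.517  -0.0316  0.0955] ([-0.0014, -0.0005, -0.0399], [0.0009, 0.0003, 0.0007])
```

```bash
python3 -m creep '[-0.001,0,-0.008,0,0,0,1, -0.001,0,-0.016,0,0,0,1, -0.001,0,-0.022,0,0,0,1, -0.001,0,-0.022,0,0,0,1, -0.001,0,-0.022,0,0,0,1]'
python3 -m creep '[0,0,-0.006,0,0,0,1, 0,0,-0.012,0,0,0,1, 0,0,-0.018,0,0,0,1, 0,0,-0.018,0,0,0,1, 0,0,-0.018,0,0,0,1]'
python3 - <<'E'
from h import *
g=grab('scene','s5');grab('wrist','w5')
s=telemetry.get_state();R=np.array(s['tcp_rot']);p=np.array(s['ee_pos']);L=np.stack([R[:,0],-R[:,1],-R[:,2]],1)
o=p-L@[-.0194,-.0004,.0123];B=Ro.from_euler('z',BY,degrees=True).as_matrix()
print('tongue',(B.T@(o+L@[-.075,0,0]-BO)*1000).round(1),'far',(B.T@(o+L@[.075,0,0]-BO)*1000).round(1))
cv2.imwrite('pics/q1.png',overlay('s5',(210,150,110,110),5,L,o))
cv2.imwrite('pics/q3.png',overlay('w5',(80,80,400,240),2,L,o))
for a in ((-63,56,30),(-71,56,30)): print(delta(*tcp_for(*a,-1.8)))
E
```

```text
clock: 10.07
ee_pos: [0.517, -0.031, 0.1127]
tcp_rot: [[0.84, 0.247, 0.484], [0.214, -0.969, 0.123], [0.499, 0.0, -0.866]]
contact_force: [-0.3, 0.2, -1.9]
opening: 0.202
clock: 10.7
ee_pos: [0.5177, -0.031, 0.0954]
tcp_rot: [[0.839, 0.247, 0.485], [0.214, -0.969, 0.123], [0.5, 0.001, -0.866]]
contact_force: [-0.1, 0.6, 2.8]
opening: 0.204
tongue [-54.8  -1.5  56.8] far [ 75.1  -1.5 131.9]
([-0.0079, -0.0024, -0.0009], [0.0006, 0.0006, 0.001])
([-0.0156, -0.0043, -0.0009], [0.0006, 0.0006, 0.001])
```

View pics/q1.png

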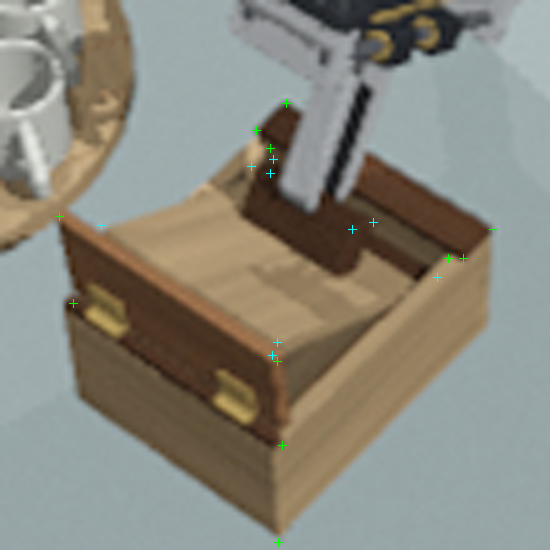

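View pics/q3.png

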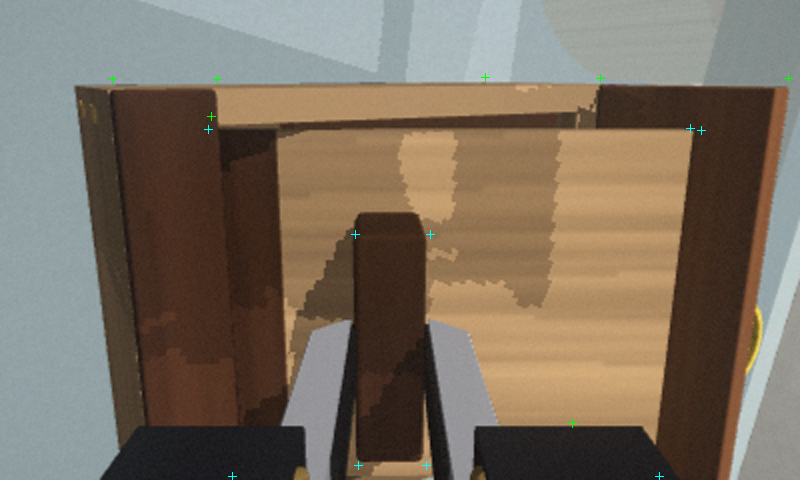

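The dark end is inside the box and below the rail's level, and the free end is clear of the flap. Now I'll slide it under the rail.

```bash
python3 -m creep '[-0.004,-0.0012,-0.001,0,0,0.001,1, -0.008,-0.0024,-0.001,0,0,0.001,1, -0.012,-0.0034,-0.001,0,0,0.001,1, -0.0155,-0.0043,-0.001,0,0,0.001,1, -0.0155,-0.0043,-0.001,0,0,0.001,1, -0.0155,-0.0043,-0.001,0,0,0.001,1]'
python3 - <<'E'
from h import *
st()
s=telemetry.get_state();R=np.array(s['tcp_rot']);p=np.array(s['ee_pos']);L=np.stack([R[:,0],-R[:,1],-R[:,2]],1)
o=p-L@[-.0194,-.0004,.0123];B=Ro.from_euler('z',BY,degrees=True).as_matrix()
print('tongue',(B.T@(o+L@[-.075,0,0]-BO)*1000).round(1),'far',(B.T@(o+L@[.075,0,0]-BO)*1000).round(1))
for a in ((-71,58.5,25),(-71.5,61,20),(-72.5,64,15),(-73.5,67,10),(-74,69.5,5),(-74.5,71,2)): print(a,delta(*tcp_for(*a,-1.8)))
E
```

```text
clock: 11.55
ee_pos: [0.5015, -0.0353, 0.0938]
tcp_rot: [[0.839, 0.248, 0.484], [0.215, -0.969, 0.124], [0.499, 0.0, -0.866]]
contact_force: [0.3, 0.1, -1.6]
opening: 0.207
clock 11.55
joint_positions [-0.5022, -0.1513, 2.2251, 0.5293, 0.742, -1.0889]
ee_pos [0.5015, -0.0353, 0.0938]
tcp_rot [[0.8393, 0.2479, 0.4839], [0.2149, -0.9688, 0.1235], [0.4994, 0.0003, -0.8664]]
contact_force [0.3213, 0.0752, -1.6479]
opening 0.2068
tongue [-71.4  -1.6  55.4] far [ 58.5  -1.6 130.3]
(-71, 58.5, 25) ([0.0035, 0.0007, -0.0006], [-0.0212, 0.0839, -0.0001])
(-71.5, 61, 20) ([0.0058, 0.0013, -0.0022], [-0.0428, 0.1685, -0.0001])
(-72.5, 64, 15) ([0.0073, 0.0016, -0.0035], [-0.0644, 0.253, -0.0001])
(-73.5, 67, 10) ([0.0083, 0.0019, -0.005], [-0.0861, 0.3376, -0.0001])
(-74, 69.5, 5) ([0.0095, 0.0022, -0.0072], [-0.1077, 0.4221, -0.0001])
(-74.5, 71, 2) ([0.0098, 0.0023, -0.0085], [-0.1207, 0.4728, -0.0001])
```

```bash
python3 -m creep '[0.0018,0.0004,-0.0003,-0.011,0.042,0,1, 0.0035,0.0007,-0.0006,-0.021,0.084,0,1, 0.0047,0.001,-0.0014,-0.032,0.126,0,1, 0.0058,0.0013,-0.0022,-0.043,0.168,0,1, 0.0066,0.0015,-0.0028,-0.053,0.21,0,1, 0.0073,0.0016,-0.0035,-0.064,0.253,0,1, 0.0078,0.0018,-0.0042,-0.075,0.295,0,1, 0.0083,0.0019,-0.005,-0.086,0.338,0,1, 0.0083,0.0019,-0.005,-0.086,0.338,0,1, 0.0083,0.0019,-0.005,-0.086,0.338,0,1]'
python3 - <<'E'
from h import *
s=telemetry.get_state();R=np.array(s['tcp_rot']);p=np.array(s['ee_pos']);L=np.stack([R[:,0],-R[:,1],-R[:,2]],1)
o=p-L@[-.0194,-.0004,.0123];B=Ro.from_euler('z',BY,degrees=True).as_matrix()
print('tongue',(B.T@(o+L@[-.075,0,0]-BO)*1000).round(1),'far',(B.T@(o+L@[.075,0,0]-BO)*1000).round(1))
grab('wrist','w6');cv2.imwrite('pics/r3.png',overlay('w6',(80,80,400,240),2,L,o))
for a in ((-73.5,68.3,7.5),(-74,69.5,5),(-74.5,71,2),(-74.5,71,0)): print(a,delta(*tcp_for(*a,-1.8)))
E
```

```text
clock: 12.8
ee_pos: [0.5094, -0.0331, 0.0884]
tcp_rot: [[0.954, 0.248, 0.167], [0.244, -0.969, 0.044], [0.173, -0.001, -0.985]]
contact_force: [-0.2, 0.5, -1.3]
opening: 0.205
tongue [-73.8  -1.4  66.6] far [73.9 -1.4 92.6]
(-73.5, 68.3, 7.5) ([0.0015, -0.0, -0.0006], [-0.0115, 0.0413, -0.0002])
(-74, 69.5, 5) ([0.0017, 0.0, -0.0017], [-0.0223, 0.0836, -0.0001])
(-74.5, 71, 2) ([0.0021, 0.0001, -0.0031], [-0.0353, 0.1343, -0.0001])
(-74.5, 71, 0) ([0.0025, 0.0002, -0.005], [-0.0439, 0.1681, -0.0001])
```

View pics/r3.png

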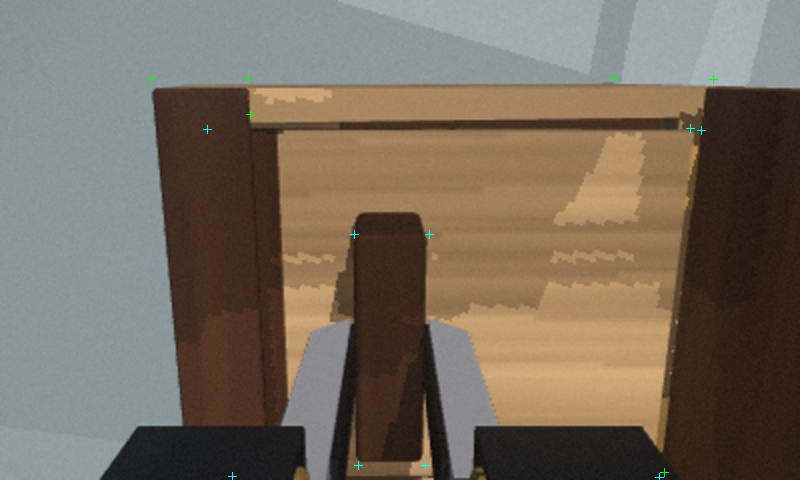

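The dark end is under the rail, no contact forces show, and the free end (column about 690) is clear of the flap base. Now down to almost flat.

```bash
python3 -m creep '[0.001,0,-0.0006,-0.011,0.042,0,1, 0.0017,0,-0.0017,-0.022,0.083,0,1, 0.002,0,-0.0025,-0.029,0.11,0,1, 0.0021,0,-0.0031,-0.035,0.134,0,1, 0.0023,0,-0.004,-0.04,0.151,0,1, 0.0025,0,-0.005,-0.044,0.168,0,1, 0.0025,0,-0.005,-0.044,0.168,0,1,0.0025,0,-0.005,-0.044,0.168,0,1]'
python3 - <<'E'
from h import *
s=telemetry.get_state();R=np.array(s['tcp_rot']);p=np.array(s['ee_pos']);L=np.stack([R[:,0],-R[:,1],-R[:,2]],1)
o=p-L@[-.0194,-.0004,.0123];B=Ro.from_euler('z',BY,degrees=True).as_matrix()
print('tongue',(B.T@(o+L@[-.075,0,0]-BO)*1000).round(1),'far',(B.T@(o+L@[.075,0,0]-BO)*1000).round(1), s['contact_force'],s['ft_torque'])
for a in ((-74.5,70,0),): print(a,delta(*tcp_for(*a,-1.8)))
E
```

```text
clock: 13.85
ee_pos: [0.5125, -0.0333, 0.0838]
tcp_rot: [[0.969, 0.248, 0.001], [0.248, -0.969, -0.0], [0.001, 0.001, -1.0]]
contact_force: [0.9, -0.1, -1.5]
opening: 0.204
tongue [-73.9  -2.4  71.5] far [76.1 -2.3 71.6] [ 0.88802978 -0.12715041 -1.46698255] [ 0.05224118 -0.23523465 -0.00885136]
(-74.5, 70, 0) ([-0.0008, 0.0004, -0.0015], [0.0004, 0.0012, -0.0002])
```

```bash
python3 -m creep '[-0.0005,0.0002,-0.0006,0,0.001,0,1, -0.0008,0.0004,-0.0012,0,0.001,0,1, -0.0008,0.0004,-0.0015,0,0.001,0,1, -0.0008,0.0004,-0.0015,0,0.001,0,1]'; python3 -m creep '[0,0,-0.0004,0,0,0,1, 0,0,-0.0008,0,0,0,1, 0,0,-0.0008,0,0,0,1]'
```

```text
clock: 14.35
ee_pos: [0.5121, -0.0333, 0.0829]
tcp_rot: [[0.969, 0.248, 0.001], [0.248, -0.969, -0.001], [0.001, 0.001, -1.0]]
contact_force: [0.2, -0.6, 4.4]
opening: 0.203
clock: 14.72
ee_pos: [0.5121, -0.0333, 0.0829]
tcp_rot: [[0.969, 0.248, 0.001], [0.248, -0.969, -0.001], [0.0, 0.001, -1.0]]
contact_force: [-2.8, -0.8, 8.7]
opening: 0.204
```

Firm contact at lid height of about 70.6 mm, level, so it's on the runners. I'll relax the press, open and look.

```bash
python3 -m creep '[0,0,0.0008,0,0,0,1, 0,0,0.0008,0,0,0,0.6, 0,0,0.0008,0,0,0,0.3, 0,0,0.0008,0,0,0,0.1, 0,0,0.0008,0,0,0,0.1, 0,0,0.0008,0,0,0,0.1]'
python3 -m creep '[0,0,0.01,0,0,0,0.1, 0,0,0.03,0,0,0,0.1, 0,0,0.06,0,0,0,0.1, 0,0,0.1,0,0,0,0.1, 0,0,0.13,0,0,0,0.1, 0,0,0.13,0,0,0,0.1]'
python3 - <<'E'
from h import *
g=grab('scene','s7');t=grab('top','t7');grab('wrist','w7')
cv2.imwrite('pics/c7.png',cv2.resize(g['img'][150:270,210:330,::-1],(600,600),interpolation=cv2.INTER_CUBIC))
E
```

```text
clock: 15.48
ee_pos: [0.511, -0.0327, 0.0817]
tcp_rot: [[0.969, 0.248, -0.002], [0.248, -0.969, -0.0], [-0.002, -0.0, -1.0]]
contact_force: [0.3, 0.6, -0.5]
opening: 0.45
clock: 16.23
ee_pos: [0.5138, -0.0334, 0.2158]
tcp_rot: [[0.969, 0.248, 0.007], [0.248, -0.969, -0.002], [0.006, 0.004, -1.0]]
contact_force: [-0.2, -0.2, 0.7]
opening: 0.449
```

View pics/c7.png

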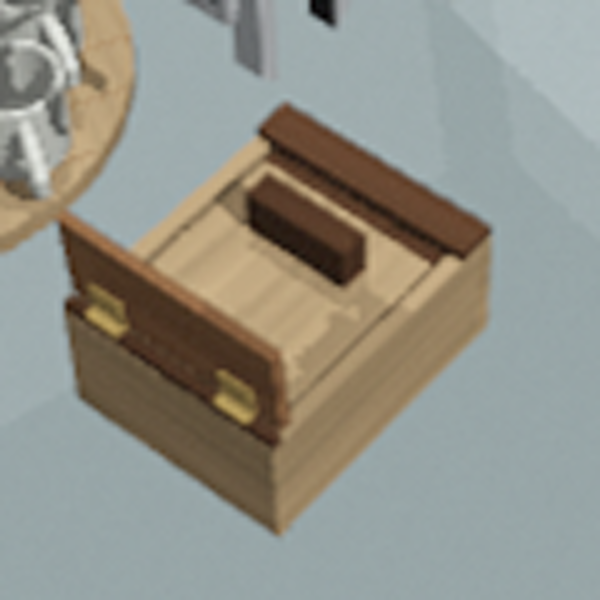

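View pics/w7.png

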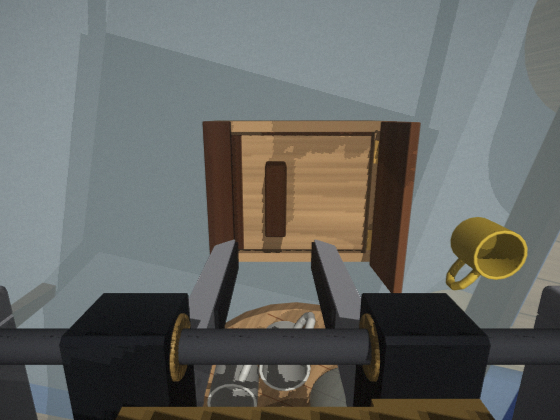

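The lid lies flat inside the walls, with its dark end under the rail and even gaps on both sides. I'll check its x position and the flap's angle before folding.

```bash
python3 - <<'E'
from h import *
f=load('w7');B=Ro.from_euler('z',BY,degrees=True).as_matrix()
for n,u,v,z in [('dark/light (-53 if -75)',243,190,.078),('lid end',370,200,.078),('lid end b',376,145,.078),('pull L',266,200,.110),('pull R',286,200,.110),('flap top out',419,122,.153),('flap top outR',397,290,.153),('rail in',231,122,.089)]:
    print(n,((B.T@(onz(f,u,v,z)-BO))*1000).round(1))
cv2.imwrite('pics/z7.png',cv2.resize(f['img'][110:310,190:430,::-1],None,fx=3.3,fy=3,interpolation=cv2.INTER_CUBIC)[:600,:800])
def tgt(x,y,z):return BO+B@np.array([x,y,z])/1000
for q in [(120,-2,240),(120,-2,140)]: print(q,delta(tgt(*q),toolR(lidR(BY,0))))
E
```

```text
dark/light (-53 if -75) [-52.1   2.5  78. ]
lid end [79. -8. 78.]
lid end b [80.7 48.1 78. ]
pull L [-27.7  -0.2 110. ]
pull R [ -9.   -0.2 110. ]
flap top out [ 89.2  71.1 153. ]
flap top outR [ 86.4 -69.7 153. ]
rail in [-60.8  70.1  89. ]
(120, -2, 240) ([0.1358, 0.0344, 0.0292], [-0.0001, -0.003, -0.0002])
(120, -2, 140) ([0.1358, 0.0344, -0.0708], [-0.0001, -0.003, -0.0002])
```

View pics/z7.png

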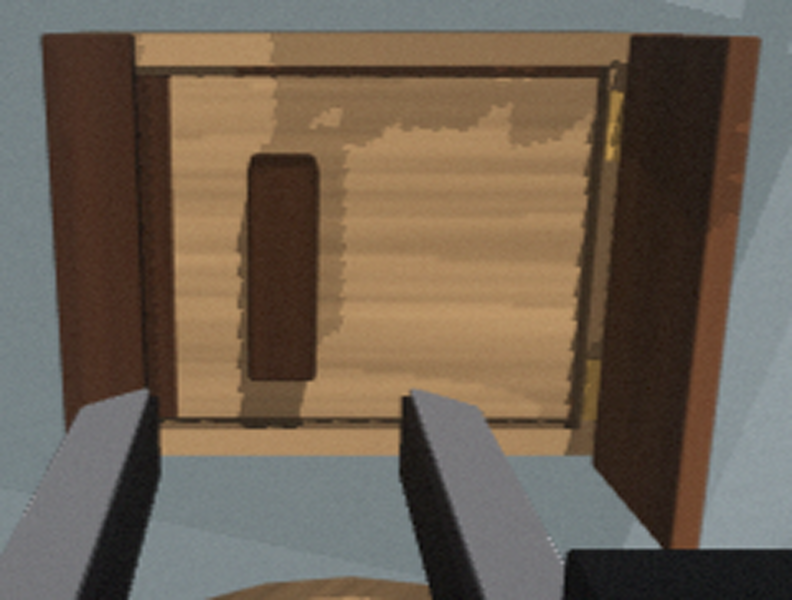

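The pull sits at box x -28 to -9 mm, so the dark edge is at about -74.4 mm: home. The flap is upright. I'll shut the fingers, go beyond the flap and descend behind it.

```bash
python3 -m creep '[0.03,0.008,0.03,0,0,0,1, 0.08,0.02,0.03,0,0,0,1, 0.12,0.03,0.03,0,0,0,1, 0.136,0.034,0.03,0,-0.003,0,1, 0.136,0.034,0.03,0,-0.003,0,1, 0.136,0.034,0,0,-0.003,0,1, 0.136,0.034,-0.04,0,-0.003,0,1, 0.136,0.034,-0.074,0,-0.003,0,1, 0.136,0.034,-0.074,0,-0.003,0,1, 0.136,0.034,-0.074,0,-0.003,0,1]'
python3 - <<'E'
from h import *
B=Ro.from_euler('z',BY,degrees=True).as_matrix();s=telemetry.get_state()
print(B.T@(np.array(s['ee_pos'])-BO)*1000)
g=grab('scene','s8');cv2.imwrite('pics/c8.png',cv2.resize(g['img'][130:270,190:330,::-1],(600,600),interpolation=cv2.INTER_CUBIC))
E
```

```text
clock: 17.62
ee_pos: [0.6476, 0.0009, 0.1392]
tcp_rot: [[0.969, 0.248, 0.003], [0.248, -0.969, -0.001], [0.003, 0.001, -1.0]]
contact_force: [0.7, -0.4, 0.3]
opening: 0.006
[121.05366085  -3.14734809 139.2270943 ]
```

View pics/c8.png

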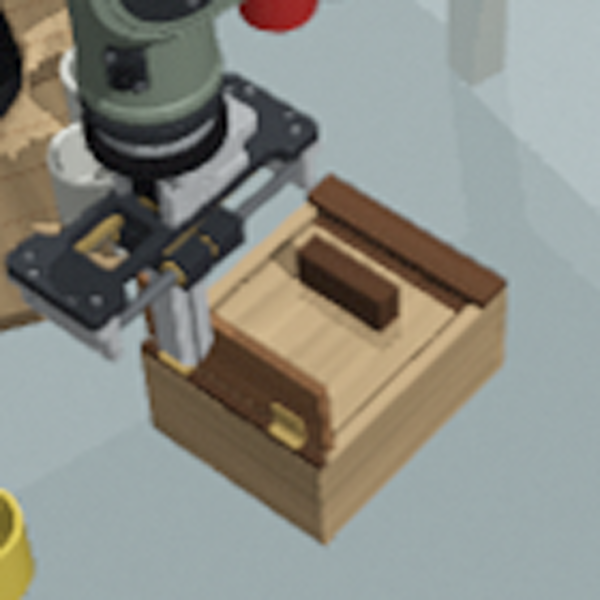

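The shut fingers stand behind the flap. Next, the folding arc.

```bash
python3 -m creep '[-0.01,-0.0026,-0.001,0,0,0,1, -0.019,-0.0048,-0.001,0,0,0,1, -0.025,-0.0064,-0.002,0,0,0,1, -0.031,-0.0079,-0.003,0,0,0,1, -0.037,-0.0094,-0.005,0,0,0,1, -0.042,-0.0108,-0.0075,0,0,0,1, -0.047,-0.012,-0.011,0,0,0,1, -0.052,-0.0133,-0.015,0,0,0,1, -0.056,-0.0143,-0.02,0,0,0,1, -0.059,-0.0151,-0.025,0,0,0,1, -0.059,-0.0151,-0.025,0,0,0,1]'
python3 - <<'E'
from h import *
B=Ro.from_euler('z',BY,degrees=True).as_matrix();s=telemetry.get_state()
print(B.T@(np.array(s['ee_pos'])-BO)*1000)
g=grab('scene','s9');cv2.imwrite('pics/c9.png',cv2.resize(g['img'][130:270,190:330,::-1],(600,600),interpolation=cv2.INTER_CUBIC))
E
```

```text
clock: 19.05
ee_pos: [0.5877, -0.0139, 0.1124]
tcp_rot: [[0.969, 0.248, 0.001], [0.248, -0.969, -0.0], [0.001, 0.0, -1.0]]
contact_force: [0.5, 0.4, -0.3]
opening: 0.003
[ 59.41186211  -2.65774722 112.4264219 ]
```

View pics/c9.png

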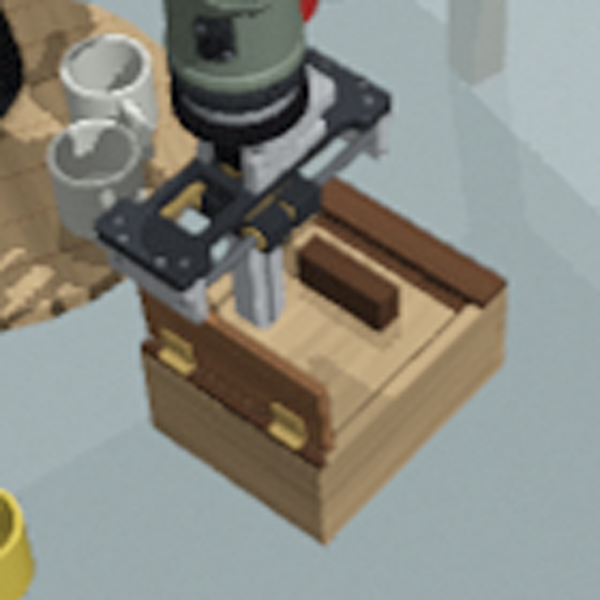

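The flap looks unmoved in this view even though the fingers went past it, so I'll check from the other views.

```bash
python3 - <<'E'
from h import *
g=grab('scene','s10');t=grab('top','t10');w=grab('wrist','w10')
a=cv2.resize(t['img'][140:260,240:360,::-1],(400,400),interpolation=cv2.INTER_CUBIC);b=cv2.resize(w['img'][:,:,::-1],(400,300))
b=np.vstack([b,np.zeros((100,400,3),np.uint8)])
cv2.imwrite('pics/c10.png',np.hstack([a,b]))
cv2.imwrite('pics/d10.png',cv2.resize(g['img'][160:260,210:310,::-1],(600,600),interpolation=cv2.INTER_CUBIC))
st()
E
```

```text
clock 19.25
joint_positions [-0.1707, 0.2976, 1.5791, -0.0, 1.2619, -0.4214]
ee_pos [0.5888, -0.014, 0.1134]
tcp_rot [[0.9687, 0.2481, 0.0029], [0.2481, -0.9687, -0.0005], [0.0027, 0.0012, -1.0]]
contact_force [0.1488, -0.2896, 0.2347]
opening 0.0034
```

View pics/c10.png

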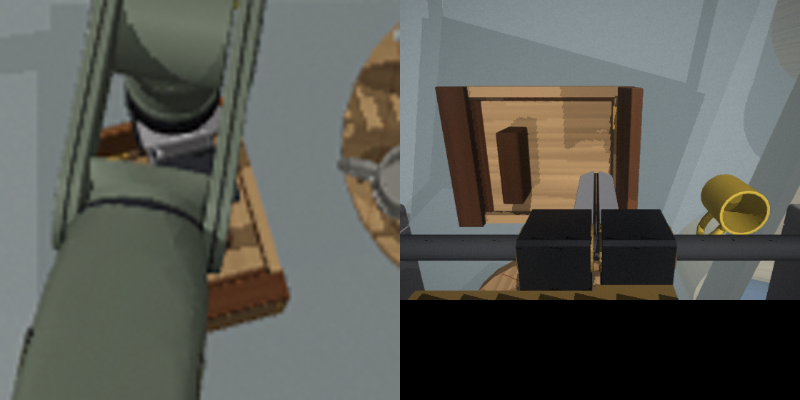

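View pics/d10.png

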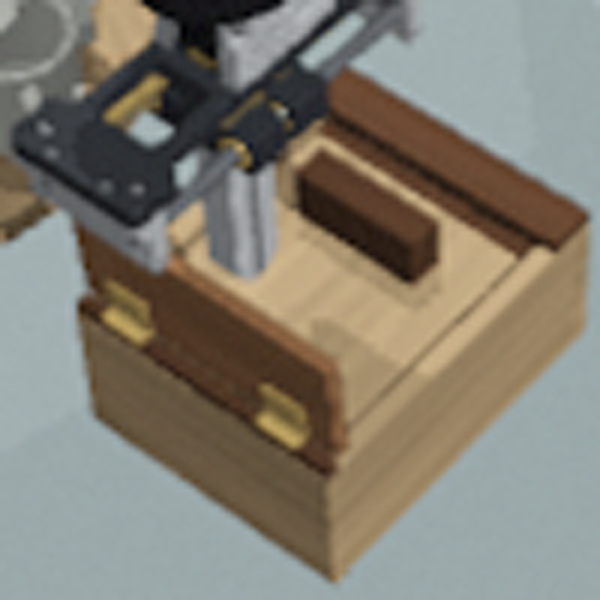

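```bash
python3 - <<'E'
from h import *
s=telemetry.get_state();p=np.array(s['ee_pos'])
f=load('s10');print((proj(f,p)-[210,160])*6, (proj(f,p+[0,0,.02])-[210,160])*6)
g=load('s8');print((proj(g,[.6476,.0009,.1392])-[190,130])*600/140)
B=Ro.from_euler('z',BY,degrees=True).as_matrix()
for b in [(80,73.5,153),(88,73.5,153),(88,0,153),(80,0,153)]: print(b,(proj(f,BO+B@np.array(b)/1000)-[210,160])*6)
E
```

```text
[240.31814511 296.43354759] [237.58517341 267.47584763]
[185.52619963 376.57658907]
(80, 73.5, 153) [342.89178703 358.13047549]
(88, 73.5, 153) [330.19449584 370.32191053]
(88, 0, 153) [196.27012467 281.74542996]
(80, 0, 153) [209.06999332 270.08762985]
```

The flap is still upright with the fingers on its inner side, and there's no force. That shouldn't happen, so I'll raise, go back behind and push again in small steps, reading the force and taking pictures.

```bash
python3 -m creep '[0,0,0.04,0,0,0,1, 0,0,0.08,0,0,0,1, 0.01,0.0026,0.09,0,0,0,1, 0.04,0.01,0.09,0,0,0,1, 0.059,0.0151,0.09,0,0,0,1, 0.059,0.0151,0.09,0,0,0,1, 0.059,0.0151,0.05,0,0,0,1, 0.059,0.0151,0.02,0,0,0,1, 0.059,0.0151,0.02,0,0,0,1,0.059,0.0151,0.02,0,0,0,1]'
python3 -m creep '[-0.009,-0.0024,0,0,0,0,1,-0.018,-0.0046,0,0,0,0,1,-0.018,-0.0046,0,0,0,0,1]'
python3 -m creep '[-0.005,-0.0013,0,0,0,0,1,-0.005,-0.0013,0,0,0,0,1]'
python3 -m creep '[-0.005,-0.0013,0,0,0,0,1,-0.005,-0.0013,0,0,0,0,1]'
python3 - <<'E'
from h import *
B=Ro.from_euler('z',BY,degrees=True).as_matrix();s=telemetry.get_state()
print(B.T@(np.array(s['ee_pos'])-BO)*1000)
g=grab('scene','s11');w=grab('wrist','w11')
a=cv2.resize(g['img'][150:270,200:320,::-1],(400,400),interpolation=cv2.INTER_CUBIC);b=cv2.resize(w['img'][100:400,100:400,::-1],(400,400))
cv2.imwrite('pics/c11.png',np.hstack([a,b]))
E
```

```text
clock: 20.5
ee_pos: [0.6479, 0.0009, 0.1346]
tcp_rot: [[0.969, 0.248, 0.004], [0.248, -0.969, -0.001], [0.004, 0.002, -1.0]]
contact_force: [0.8, 0.1, 1.0]
opening: 0.002
clock: 20.88
ee_pos: [0.6289, -0.0037, 0.134]
tcp_rot: [[0.969, 0.248, 0.003], [0.248, -0.969, -0.001], [0.003, 0.001, -1.0]]
contact_force: [1.6, 0.4, -0.2]
opening: 0.002
clock: 21.12
ee_pos: [0.6241, -0.0048, 0.1332]
tcp_rot: [[0.969, 0.248, 0.002], [0.248, -0.969, -0.0], [0.002, 0.001, -1.0]]
contact_force: [-0.3, 0.1, 0.1]
opening: 0.007
clock: 21.38
ee_pos: [0.6191, -0.0061, 0.133]
tcp_rot: [[0.969, 0.248, 0.002], [0.248, -0.969, -0.0], [0.002, 0.001, -1.0]]
contact_force: [-0.3, -0.1, -0.4]
opening: 0.008
[ 91.73264959  -2.85676523 133.02109791]
```

View pics/c11.png

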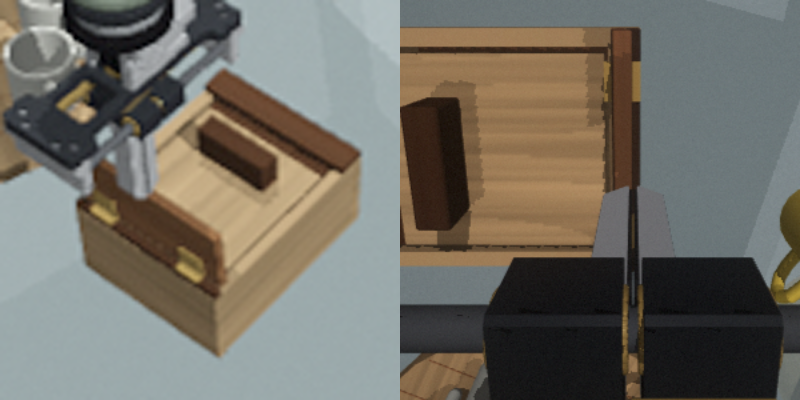

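The visible fingertips end about 12 mm above the stated TCP, near z 150, so they skimmed over the flap's top edge (153). I'll go back behind it and push with the TCP about 28 mm lower.

```bash
python3 -m creep '[0,0,0.03,0,0,0,1, 0,0,0.055,0,0,0,1, 0.015,0.004,0.055,0,0,0,1, 0.0285,0.0073,0.055,0,0,0,1, 0.0285,0.0073,0.05,0,0,0,1, 0.0285,0.0073,0.01,0,0,0,1, 0.0285,0.0073,-0.023,0,0,0,1, 0.0285,0.0073,-0.023,0,0,0,1, 0.0285,0.0073,-0.023,0,0,0,1]'
python3 -m creep '[-0.01,-0.0025,0,0,0,0,1,-0.02,-0.005,0,0,0,0,1,-0.02,-0.005,0,0,0,0,1]'
python3 -m creep '[-0.005,-0.0013,0,0,0,0,1,-0.01,-0.0025,0,0,0,0,1,-0.01,-0.0025,0,0,0,0,1]'
python3 - <<'E'
from h import *
B=Ro.from_euler('z',BY,degrees=True).as_matrix();s=telemetry.get_state()
print(B.T@(np.array(s['ee_pos'])-BO)*1000)
g=grab('scene','s12');w=grab('wrist','w12')
a=cv2.resize(g['img'][150:270,200:320,::-1],(400,400),interpolation=cv2.INTER_CUBIC);b=cv2.resize(w['img'][100:400,100:400,::-1],(400,400))
cv2.imwrite('pics/c12.png',np.hstack([a,b]))
E
```

```text
clock: 22.6
ee_pos: [0.6483, 0.0011, 0.1109]
tcp_rot: [[0.969, 0.248, 0.003], [0.248, -0.969, -0.001], [0.003, 0.001, -1.0]]
contact_force: [0.1, 0.7, 0.8]
opening: 0.009
clock: 22.98
ee_pos: [0.6275, -0.0041, 0.1112]
tcp_rot: [[0.969, 0.248, 0.004], [0.248, -0.969, -0.001], [0.003, 0.002, -1.0]]
contact_force: [-0.2, -0.6, -0.7]
opening: 0.008
clock: 23.35
ee_pos: [0.6173, -0.0064, 0.11]
tcp_rot: [[0.969, 0.248, 0.001], [0.248, -0.969, -0.001], [0.001, 0.001, -1.0]]
contact_force: [-0.3, -0.1, -0.6]
opening: 0.005
[ 89.93086183  -2.6777186  110.02286066]
```

View pics/c12.png

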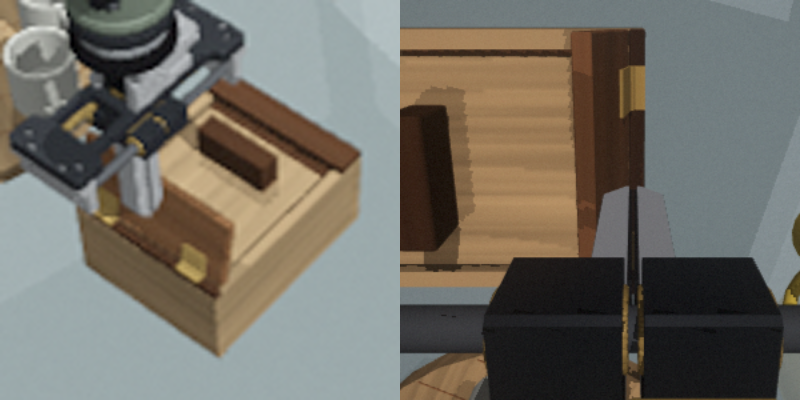

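The flap is now folding (about 70°). Continue along the arc.

```bash
python3 -m creep '[-0.007,-0.0018,-0.001,0,0,0,1,-0.0146,-0.0037,-0.0024,0,0,0,1,-0.02,-0.005,-0.005,0,0,0,1,-0.0246,-0.0063,-0.008,0,0,0,1,-0.029,-0.0075,-0.012,0,0,0,1,-0.0334,-0.0085,-0.017,0,0,0,1,-0.0334,-0.0085,-0.017,0,0,0,1]'
python3 - <<'E'
from h import *
B=Ro.from_euler('z',BY,degrees=True).as_matrix();s=telemetry.get_state()
print(B.T@(np.array(s['ee_pos'])-BO)*1000)
g=grab('scene','s13');w=grab('wrist','w13')
a=cv2.resize(g['img'][150:270,200:320,::-1],(400,400),interpolation=cv2.INTER_CUBIC);b=cv2.resize(w['img'][100:400,100:400,::-1],(400,400))
cv2.imwrite('pics/c13.png',np.hstack([a,b]))
E
```

```text
clock: 24.32
ee_pos: [0.5835, -0.0149, 0.0924]
tcp_rot: [[0.969, 0.248, 0.001], [0.248, -0.969, -0.0], [0.0, 0.001, -1.0]]
contact_force: [-0.3, -1.0, -0.8]
opening: 0.006
[55.06873954 -2.53837831 92.37488938]
```

View pics/c13.png

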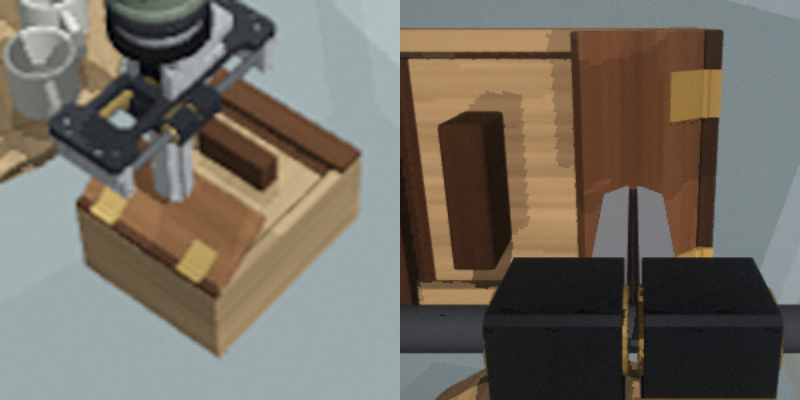

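The flap is now at about 20–25°. I'll press down in small steps and watch the force.

```bash
python3 -m creep '[-0.001,0,-0.004,0,0,0,1,-0.002,0,-0.008,0,0,0,1,-0.002,0,-0.008,0,0,0,1]'
python3 -m creep '[0,0,-0.002,0,0,0,1,0,0,-0.004,0,0,0,1,0,0,-0.004,0,0,0,1]' | sed -n '1,2p;4p'
python3 -m creep '[0,0,-0.001,0,0,0,1,0,0,-0.002,0,0,0,1,0,0,-0.002,0,0,0,1]'| sed -n '1,2p;4p'
python3 - <<'E'
from h import *
g=grab('scene','s14');w=grab('wrist','w14')
a=cv2.resize(g['img'][150:270,200:320,::-1],(400,400),interpolation=cv2.INTER_CUBIC);b=cv2.resize(w['img'][100:400,100:400,::-1],(400,400))
cv2.imwrite('pics/c14.png',np.hstack([a,b]))
E
```

```text
clock: 24.8
ee_pos: [0.5821, -0.0147, 0.0846]
tcp_rot: [[0.969, 0.248, 0.002], [0.248, -0.969, -0.0], [0.001, 0.001, -1.0]]
contact_force: [0.7, -0.1, -0.5]
opening: 0.009
clock: 25.18
ee_pos: [0.5824, -0.0148, 0.0809]
contact_force: [0.7, 0.1, -0.2]
clock: 25.55
ee_pos: [0.5824, -0.0148, 0.0791]
contact_force: [-0.5, 0.2, -0.0]
```

View pics/c14.png

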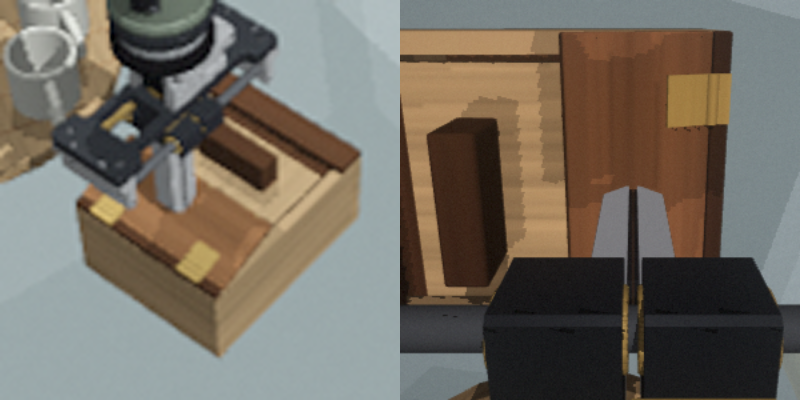

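Nearly shut, with no firm stop yet. Continue down.

```bash
for i in 1; do python3 -m creep '[0,0,-0.001,0,0,0,1,0,0,-0.002,0,0,0,1,0,0,-0.002,0,0,0,1]'| sed -n '1,2p;4p'; done
python3 -m creep '[0,0,-0.001,0,0,0,1,0,0,-0.0015,0,0,0,1,0,0,-0.0015,0,0,0,1]'| sed -n '1,2p;4p'
```

```text
clock: 26.02
ee_pos: [0.5825, -0.0148, 0.077]
contact_force: [-0.1, -0.1, 0.5]
clock: 26.4
ee_pos: [0.5825, -0.0148, 0.0756]
contact_force: [-0.1, 0.3, 0.6]
```

```bash
python3 -m creep '[0,0,-0.001,0,0,0,1,0,0,-0.0015,0,0,0,1,0,0,-0.0015,0,0,0,1]'| sed -n '1,2p;4p'
python3 - <<'E'
from h import *
g=grab('scene','s15');w=grab('wrist','w15')
a=cv2.resize(g['img'][150:270,200:320,::-1],(400,400),interpolation=cv2.INTER_CUBIC);b=cv2.resize(w['img'][100:400,100:400,::-1],(400,400))
cv2.imwrite('pics/c15.png',np.hstack([a,b]))
E
```

```text
clock: 26.78
ee_pos: [0.5825, -0.0148, 0.0741]
contact_force: [-0.2, 0.7, -0.1]
```

View pics/c15.png

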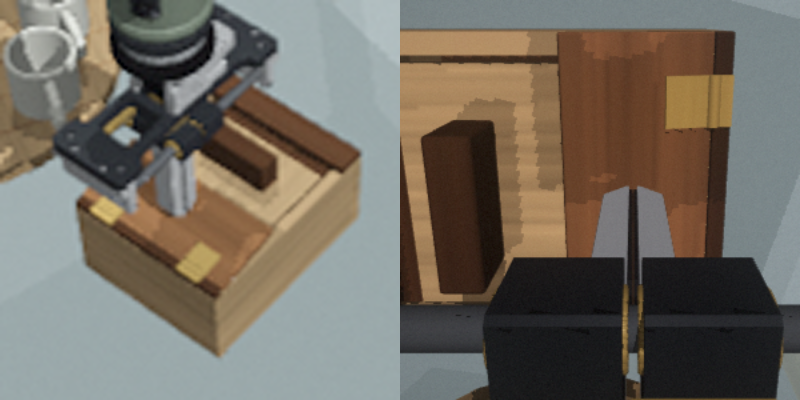

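```bash
for i in 1; do python3 -m creep '[0,0,-0.001,0,0,0,1,0,0,-0.002,0,0,0,1,0,0,-0.002,0,0,0,1]'| sed -n '1,2p;4p'; done
python3 -m creep '[0,0,-0.001,0,0,0,1,0,0,-0.001,0,0,0,1]'| sed -n '1,2p;4p'
python3 -m creep '[0,0,-0.001,0,0,0,1,0,0,-0.001,0,0,0,1]'| sed -n '1,2p;4p'
```

```text
clock: 27.25
ee_pos: [0.5825, -0.0148, 0.072]
contact_force: [-0.1, 0.0, 0.2]
clock: 27.5
ee_pos: [0.5825, -0.0148, 0.071]
contact_force: [-0.9, 0.6, 1.3]
clock: 27.75
ee_pos: [0.5825, -0.0148, 0.07]
contact_force: [-0.4, -0.3, 0.1]
```

```bash
python3 - <<'E'
from h import *
g=grab('scene','s16');w=grab('wrist','w16')
cv2.imwrite('pics/c16.png',cv2.resize(g['img'][165:255,215:315,::-1],None,fx=7,fy=6.6,interpolation=cv2.INTER_CUBIC))
cv2.imwrite('pics/d16.png',cv2.resize(w['img'][100:330,150:450,::-1],None,fx=2.6,fy=2.6,interpolation=cv2.INTER_CUBIC))
B=Ro.from_euler('z',BY,degrees=True).as_matrix()
p=np.array(telemetry.get_state()['ee_pos'])
q=lambda P:((proj(g,P)-[215,165]+.5)*[7,6.6]-.5).round(0)
print('tcp',q(p),'+15',q(p+[0,0,.015]),'+20',q(p+[0,0,.02]))
for z in (81,89): print(z,[q(BO+B@np.array([x,y,z])/1000) for x,y in((24,73.5),(24,-73.5),(88,73.5))])
r=lambda P:((proj(w,P)-[150,100]+.5)*2.6-.5).round(0)
for z in (81,89,95): print('w',z,[r(BO+B@np.array([x,y,z])/1000) for x,y in((24,73.5),(88,73.5))])
E
```

```text
tcp [267. 354.] +15 [265. 331.] +20 [265. 323.]
81 [array([471., 385.]), array([180., 206.]), array([360., 489.])]
89 [array([471., 373.]), array([178., 194.]), array([360., 477.])]
w 81 [array([183.,  49.]), array([485.,  49.])]
w 89 [array([177.,  49.]), array([492.,  49.])]
w 95 [array([172.,  49.]), array([498.,  49.])]
```

View pics/c16.png

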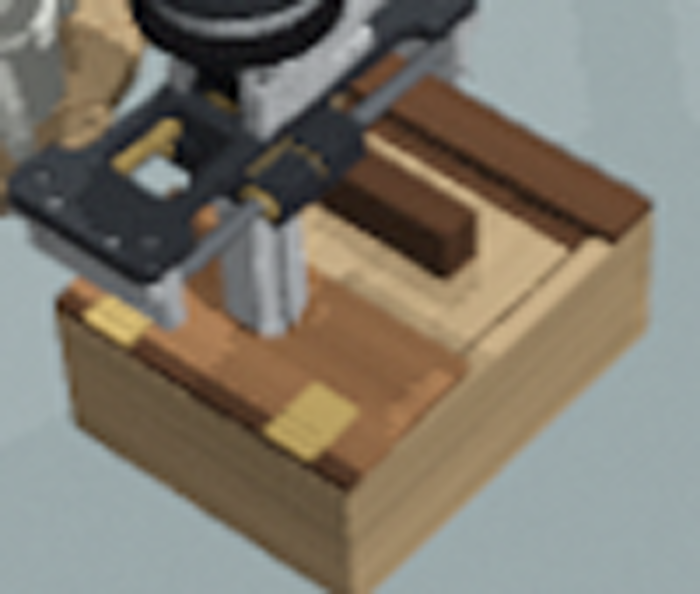

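View pics/d16.png

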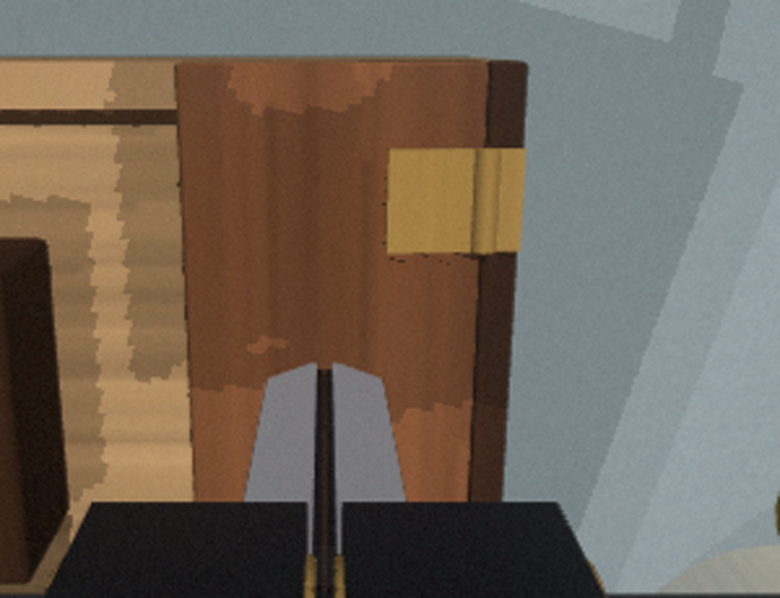

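The flap's free corner is within a few mm of the shut position in both views. I'll press on until there's a firm stop.

```bash
python3 -m creep '[0,0,-0.001,0,0,0,1,0,0,-0.001,0,0,0,1]'| sed -n '1,2p;4p'
python3 -m creep '[0,0,-0.001,0,0,0,1,0,0,-0.001,0,0,0,1]'| sed -n '1,2p;4p'
python3 -m creep '[0,0,-0.001,0,0,0,1,0,0,-0.001,0,0,0,1]'| sed -n '1,2p;4p'
```

```text
clock: 28.1
ee_pos: [0.5825, -0.0148, 0.0691]
contact_force: [-0.4, -0.6, -0.6]
clock: 28.35
ee_pos: [0.5825, -0.0148, 0.0681]
contact_force: [0.3, -0.3, 0.9]
clock: 28.6
ee_pos: [0.5825, -0.0148, 0.0671]
contact_force: [-0.2, 0.1, 0.1]
```

```bash
python3 -m creep '[0,0,-0.001,0,0,0,1,0,0,-0.001,0,0,0,1]'| sed -n '1,2p;4p'
python3 -m creep '[0,0,-0.001,0,0,0,1,0,0,-0.001,0,0,0,1]'| sed -n '1,2p;4p'
python3 - <<'E'
from h import *
g=grab('scene','s17')
cv2.imwrite('pics/c17.png',np.hstack([cv2.resize(load(t)['img'][185:250,220:290,::-1],(400,371),interpolation=cv2.INTER_CUBIC) for t in('s16','s17')]))
B=Ro.from_euler('z',BY,degrees=True).as_matrix()
for z in (85,89,93,97): print(z,[((proj(g,BO+B@np.array([x,y,z])/1000)-[220,185]+.5)*5.71).round(0) for x,y in((24,73.5),(88,73.5))])
E
```

```text
clock: 28.85
ee_pos: [0.5826, -0.0148, 0.067]
contact_force: [-2.2, -0.3, 5.1]
clock: 29.1
ee_pos: [0.5826, -0.0148, 0.0669]
contact_force: [-4.6, 0.2, 8.8]
85 [array([356., 214.]), array([265., 304.])]
89 [array([356., 209.]), array([265., 299.])]
93 [array([356., 204.]), array([265., 293.])]
97 [array([356., 199.]), array([265., 288.])]
```

View pics/c17.png

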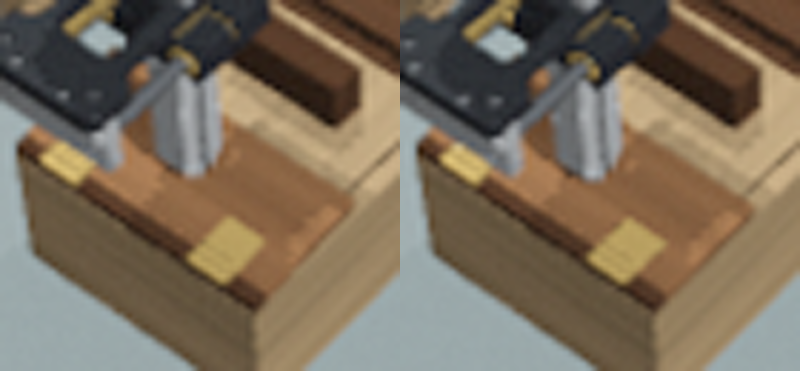

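Firm stop now: 8.8 N, with the free corner at the predicted shut position. One slightly firmer press, then I'll retreat straight up and back.

```bash
python3 -m creep '[0,0,-0.001,0,0,0,1,0,0,-0.001,0,0,0,1]'| sed -n '1,2p;4p'
python3 -m creep '[0,0,0.003,0,0,0,1,0,0,0.01,0,0,0,1,0,0,0.03,0,0,0,1,0,0,0.07,0,0,0,1,0,0,0.12,0,0,0,1,-0.02,0.03,0.17,0,0,0,1,-0.05,0.07,0.2,0,0,0,1,-0.08,0.12,0.22,0,0,0,1,-0.1,0.16,0.22,0,0,0,1,-0.12,0.21,0.22,0,0,0,1,-0.14,0.26,0.22,0,0,0,1,-0.14,0.26,0.22,0,0,0,1,-0.14,0.26,0.22,0,0,0,1]'
python3 - <<'E'
from h import *
g=grab('scene','s18');t=grab('top','t18')
B=Ro.from_euler('z',BY,degrees=True).as_matrix()
cv2.imwrite('pics/c18.png',np.hstack([cv2.resize(g['img'][165:265,215:315,::-1],(400,400),interpolation=cv2.INTER_CUBIC),cv2.resize(t['img'][160:250,255:345,::-1],(400,400),interpolation=cv2.INTER_CUBIC)]))
for z in (85,89,93): print(z,[((proj(g,BO+B@np.array([x,y,z])/1000)-[215,165]+.5)*4).round(0) for x,y in((24,73.5),(24,-73.5),(88,73.5))])
E
```

```text
clock: 29.4
ee_pos: [0.5826, -0.0148, 0.0668]
contact_force: [-6.9, 0.8, 13.6]
clock: 31.02
ee_pos: [0.4426, 0.2449, 0.284]
tcp_rot: [[0.969, 0.249, 0.002], [0.249, -0.969, -0.001], [0.002, 0.002, -1.0]]
contact_force: [-0.5, -0.6, -0.5]
opening: 0.005
85 [array([270., 230.]), array([102., 121.]), array([206., 293.])]
89 [array([270., 227.]), array([102., 118.]), array([206., 289.])]
93 [array([269., 223.]), array([102., 114.]), array([206., 286.])]
```

View pics/c18.png

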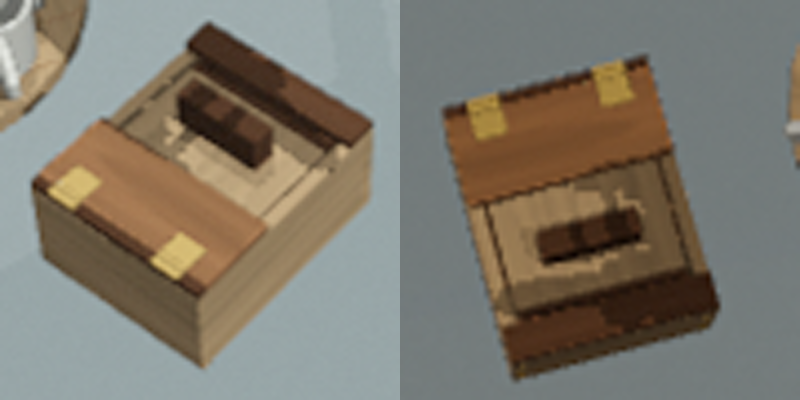

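View pics/s18.png

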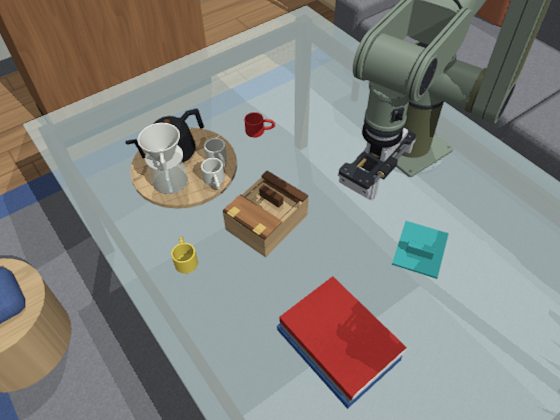

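View pics/t18.png

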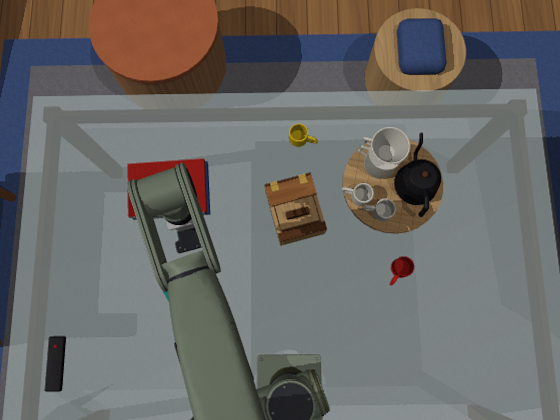

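The box is closed, and the books, turntable things and look-alikes appear unmoved. Last numeric check: the flap edge's height by triangulation, plus image differences on the bystanders.

```bash
python3 - <<'E'
from h import *
g=load('s18');t=load('t18');B=Ro.from_euler('z',BY,degrees=True).as_matrix()
c=lambda q,s,o:((q[0]+.5)/s-.5+o[0],(q[1]+.5)/s-.5+o[1])
S=lambda *q:c(q,4,(215,165));T=lambda *q:c(q,400/90,(255,160))
for n,a,b in[('flap edge L',S(268,232),T(470,206)),('flap edge R',S(101,120),T(674,152)),('hinge L',S(205,294),T(443,107)),('pull? rail inL',S(348,148),T(502,325))]:
    p,e=tri(g,a,t,b);print(n,(B.T@(p-BO)*1000).round(1),round(e*1000,1))
s0=load('scene0')['img'].astype(int);t0=load('top0')['img'].astype(int)
d=abs(g['img']-s0).max(2)
print('turntable',(d[125:205,128:215]>50).sum(),'yellow',(d[235:275,165:205]>50).sum(),'books',(d[330:400,280:400]>50).sum())
d=abs(t['img']-t0).max(2);print('top turntable',(d[125:235,340:445]>50).sum(),'books edge',(d[155:215,125:135]>50).sum())
E
```

```text
flap edge L [ -56.7 -125.7  -98.3] 217.7
flap edge R [ -59.9 -294.4  -94.8] 203.2
hinge L [  20.3 -126.2  -94.7] 221.4
pull? rail inL [-150.6 -119.7  -82. ] 215.4
turntable 336 yellow 0 books 0
top turntable 277 books edge 156
```

I forgot the 400-pixel offset of the right half. I'll fix that and see where the differing pixels are.

```bash
python3 - <<'E'
from h import *
g=load('s18');t=load('t18');B=Ro.from_euler('z',BY,degrees=True).as_matrix()
c=lambda q,s,o:((q[0]+.5)/s-.5+o[0],(q[1]+.5)/s-.5+o[1])
S=lambda *q:c(q,4,(215,165));T=lambda a,b:c((a-400,b),400/90,(255,160))
for n,a,b in[('flap edge L',S(268,232),T(470,206)),('flap edge R',S(101,120),T(674,152)),('hinge L',S(205,294),T(443,107))]:
    p,e=tri(g,a,t,b);print(n,(B.T@(p-BO)*1000).round(1),round(e*1000,1))
a=load('top0')['img'];r=lambda i:cv2.resize(i[120:240,335:450,::-1],(400,400))
cv2.imwrite('pics/d18.png',np.hstack([r(a),r(t['img'])]))
b=load('scene0')['img'];r=lambda i:cv2.resize(i[100:210,120:245,::-1],(400,352))
cv2.imwrite('pics/e18.png',np.hstack([r(b),r(g['img'])]))
E
```

```text
flap edge L [24.6 71.9 82.1] 1.8
flap edge R [ 24.3 -74.   85.9] 0.2
hinge L [93.7 74.2 91.3] 6.4
```

View pics/d18.png

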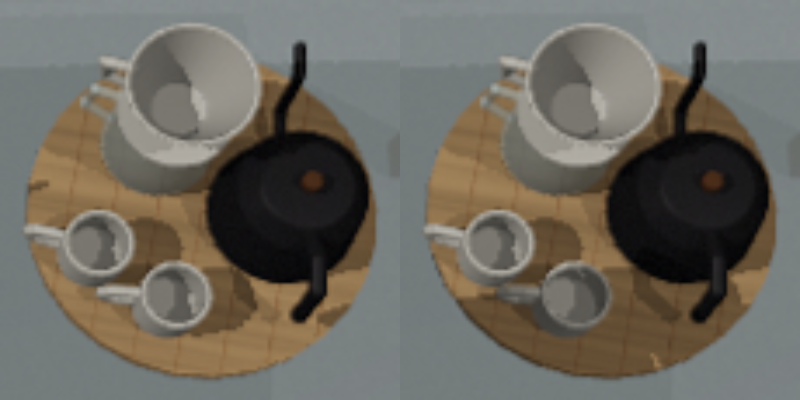

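View pics/e18.png

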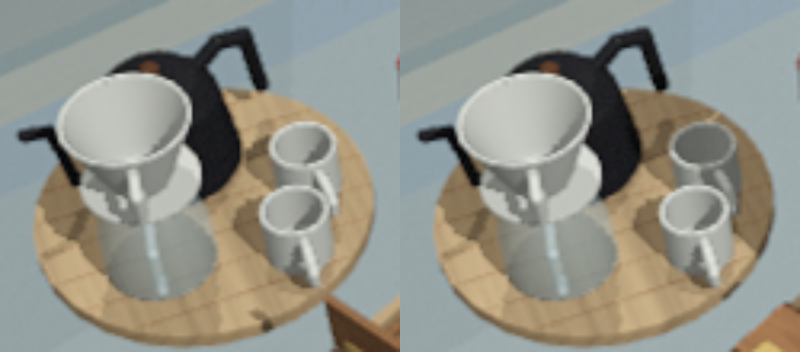

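The differences are only shadows, and every item stands where it was. The flap's free edge is at x 24.5 mm and z 82–86 mm, which is shut. Handing in.

```bash
python3 -c "
from workcell import workorder
print(workorder.close_job())"
```

```text
the job is handed in; nothing more can be done
None
```

The coffee box is closed and the job is handed in, at about 31 s on the clock. I took the lid from the books by its pull and slid its dark end under the rail at 30° tilt. I then lowered it in the grip until it rested level on the runners and released it there. After that I folded the flap down with the shut fingers and moved the hand clear.

**Last checks**
- **Lid:** it lies flat between the side walls. Its dark edge is at about x -74 mm, within the allowed -78 to -72.
- **Flap:** the free edge triangulates to x 24.5 mm and z 82–86 mm, where a shut flap's upper face would be at 89. My last press met a firm stop at 13.6 N.
- **Everything else:** the kettle, carafe and cups look the same before and after except for shadows. The books look unmoved in the pictures; one strip at their edge differed in the top view, and I took that to be the arm's shadow.
- **Forces:** the highest reading I saw was about 15 N, but readings come only at the end of each move.

**What failed or disagreed**
- The first fold attempt passed over the flap without moving it. The shut fingertips end well above the stated TCP, by about 14 mm in the pictures and 22 mm from where the flap stopped them. I repeated it lower and it worked.
- The wrist camera placed the box about 2 mm to one side of where the other two cameras did. I aimed between them, and the lid went in without touching the walls.
- The height of one hinge corner came out with a 6 mm mismatch between views, so I ignored it.

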